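# Clear the T-slot and clamp up the slats

### The arm

A 6-joint arm with a two-finger parallel gripper is mounted at the origin on the work surface; the furniture and walls round the work are solid. World frame = base frame: x ahead of the robot, y to its left, z up, the work surface at z = 0. Lengths are in mm, angles in degrees, forces in N, time in s.
With the tool pointing down it reaches from about 300 to 825 mm from the base axis. Payload 5.4 kg.
Tool frame: the origin (TCP) lies between the finger pads; the fingertips stand 25 mm ahead of it and the grasp point (between the pads) lies 6 mm ahead of it (ctrl.tip_reach is the distance from the TCP to the fingertips, in mm); z points along the fingers, y is the line along which they close (so a half turn about z gives the same grasp; the last joint's range is limited). The gripper opens to 92 mm and grips with 3 to 60 N. Pads are 20 mm wide; open, the fingers measure 128 mm over their backs; the gripper's body (75 mm by 189 mm) begins 69 mm behind the grasp point.
Start: joints at [60.671, 9.076, 91.501, -0, 79.423, -12.038], TCP at [170.923, 548.992, 239.601] pointing down, gripper open.
Joint ranges: [-166.64, 166.64], [-54.1, 131.32], [10.49, 154.53], [-73.88, 253.88], [9.74, 151.15], [-171.62, 171.62]. Speed limits (degrees/s): [147.25, 147.25, 180, 180, 180, 180].

### API

Orientations are given as [roll, pitch, yaw] about the fixed x, y, z axes, in that order (R = Rz(yaw) Ry(pitch) Rx(roll)).
In Python, from bench import ctrl, eyes, job, models gives the robot as it stands.
- The arm moves only by the shell command python3 -m pendant 'ROWS' [FORCE]. ROWS is JSON, a list of rows, each a list of 7 numbers: the shift along the tool's x, y, z as a fraction of full scale, then the turn, a rotation vector about the tool's x, y, z as a fraction of full scale, then the gripper command: -1 is shut, 1 is fully open, values between are in proportion. A call has 1 to 8 rows; each row is the pose to reach, as a shift and turn from the pose commanded when the call began, along the tool's axes at that moment; what a row does not reach only later rows make up. Full scale, the value 1, is 20 cm for a shift and 1.5 rad for a turn. A row lasts 1/10 s, in which the tool goes at most 50 mm and 8.59 degrees, less where a joint would pass 70% of its speed; a pose out of reach is approached as far as the arm can. A call with a number of a shift or a turn outside -1 to 1 is refused whole. A call with a gripper value outside its range is refused whole. The fingers move at their own pace and stop on an object; FORCE is the grip in N (left out, the last holds). Time passes only in rows, so rows that repeat a pose let the fingers close. It gives the time, the measured TCP pose, the force, the opening and the grip force at its end, in the units of the state.
- ctrl.state(): the state, without advancing time (a new reading comes with each control period).
- eyes.read_camera(name): name is "scene" or "top" or "wrist"; returns a dict with "pixels" (384x512x3 uint8, blue, green, red), "mtx" (3x3 intrinsics, pixels), "rvec" (rotation vector, rad) and "tvec" (3), from world to camera coordinates, as OpenCV has them. Camera axes: x right, y down, z forward; pixel columns grow to the right and rows downward; lengths in mm; the calibration is good to about 2 mm. A picture is of the moment at which its call begins. There is no depth.
- job.sign_off(): hands the job in; it is judged then, once.
Trained networks look in the newest picture that a camera, given by its name, has taken for a name from the list of things; names that differ only in an ending like _2 or _b are one class to them, and where a whole thing is asked for, a point or a joint stands for the part that bears it (a point fixed in the world has none). Each returns a list of dicts, best first, with "score" (0 to 1); they miss things now and then, are a little off and sometimes report something else, mostly with a low value. They report only what shows in the picture. A call takes as long as a camera call. They do not tell look-alikes from the thing itself.
- models.recognise(camera, name): "extent" ([left, top, right, bottom] in pixels, round what is visible of it).
- models.outline_of(camera, name): "region" (384x512 bool, what is visible of it) and "extent" ([left, top, right, bottom] in pixels, round what is visible of it).
The state is a dict: "time": time; "q": joint angles; "dq": joint speeds; "joint_torque": joint torques, N m; "eef_pos": TCP position; "tool_rot": TCP orientation; "contact_force": force on the tool from outside, world axes, zero at the start; "ft_torque": the same for the moment, N m; "grip_width": finger opening in mm; "gripper_force": force on a finger pad.
Only numpy, scipy, OpenCV 4.12 (cv2) and the standard library are available. Lean on these libraries where they do the work, as an engineer would, in place of code of your own. Each camera call takes 0.05 s, during which the arm holds its last target. There are 200 camera calls.

### The job

With the push scraper, drive every broken stub out of the open end of the clamping fixture's T-slot into its catch tray, then stand the scraper back upright on its rubber mat. Then stack all the loose slats flat and square on the fixture plate, one on top of another across the slot, with their far ends under the screw clamp's pad. Finally turn the crank clockwise until the pad meets the stack and its spring is pushed in about half way, never to its stop, and let go; leave the jar and the spice jar where they are.

Things in the scene. Friction and masses are not known exactly. Their poses are not given: they have to be found in the camera images.
- fixture: aluminium clamping fixture, fixed. Origin on the table; x points away from the robot to the clamp, y left, z up. Plate x -100..+80, y -85..+110 mm, top 30 mm above the table. A T-slot runs along y, centre line x = -35 mm, closed at y = +100, open at y = -85 mm, where a tray adjoins. A dark C-frame stands behind: spine x +81..+105, y -18..+18, 160 mm high
- slot_entry (a point): point on the slot floor 26 mm short of its closed end, clear of stubs: the scraper's foot fits into the slot here from above
- slot_mouth (a point): point on the slot floor at its open end; stubs pushed along fixture -y past it drop 6 mm into the tray. Slot: floor 10 mm above the table, lower part 58 mm wide and 10 mm high, neck between the lips 46 mm wide and 10 mm high
- tray (a point): point on the catch tray's floor (4 mm above the table), 65 mm beyond the slot's open end; the tray is 86 mm wide inside, runs from the slot's end to 132 mm beyond it, walls 24 mm high, axes as the fixture
- bed (a point): point on the plate's top, axes as the fixture: the middle of the stack belongs over it, slats lying along fixture x. Their far ends are then under the pad, 20 mm past the screw axis and 16 mm short of the spine
- stub_1: broken wooden T-shaped key stub stuck in the slot (absent in some starts). Foot 54 (across the slot) x 50 (along it) x 8.5 mm held under the lips, stem 36 x 44 mm, 23 mm high over all, 3 mm proud of the plate; 60 g; origin under its middle; it cannot be lifted out
- stub_2: another stub like stub_1, nearer the slot's closed end (absent in some starts)
- scraper: push scraper standing upright: dark steel foot 40 x 44 mm (x, y), 32 mm high; wooden grip 20 x 24 mm (x, y) from 32 to 76 mm up; cap 34 x 36 x 10 mm, 86 mm high over all; 300 g. Origin under the middle of its foot, y along the 44 mm, z up. With its length along the slot the foot passes the neck with 3 mm to spare each side
- mat_mid (a point): middle of the thin black rubber mat, 110 x 110 mm, flush with the table: the scraper's place
- slat_1: wooden slat 160 x 44 x 16 mm, 90 g; origin under its middle, x along its length, z up; either long end and either face may go anywhere (absent in some starts)
- slat_2: a slat like slat_1 (absent in some starts)
- slat_3: a slat like slat_1 (absent in some starts)
- screw_axis (a point): point on the clamp's upright screw axis at the crank arm's top, 176 mm above the table, 45 mm from the fixture's origin along its x. Below it the C-frame's arm reaches forward to fixture x = +25 mm, up to 40 mm wide, underside 130 mm, top 162 mm above the table
- knob_grip (a point): mid-height of the crank's black knob, an upright cylinder 22 mm in diameter and 42 mm high, 55 mm from the screw axis, standing on the crank arm (from 177 to 219 mm above the table); the knob spins freely about its own axis, so a hand may hold it while it carries it round
- crank (a joint): angle of the crank in rad, 0 to 9.5, growing clockwise seen from above; at 0 the crank points along fixture +y, at pi/2 along fixture +x. Each rad lowers the pad by 5 mm (the crank itself stays at its height). It takes about 4 N at the knob to turn, and stays where it is left
- pad_face (a point): middle of the underside of the clamp's round pad, 36 mm in diameter, on the screw axis; with the crank at 0 it is 96 mm above the table (66 mm above the plate); it faces down
- pad (a joint): how far the pad has been pushed up against its spring, in m: 0 hanging free, 0.012 at its stop; 2.5 N per mm. After the pad meets the stack each further rad of the crank pushes it in 5 mm; half way is 0.006
- jar: glass jar with a red lid, 60 mm wide, 86 mm high, a bystander; origin under its middle
- spice: spice jar with a dark lid, 41 mm wide, 105 mm high, a bystander; origin under its middle
There are look-alikes about, which are no part of the job. What is shaped like the stub_2 but blue is not meant.

How it is judged (in metres and radians):
On the way, in this order (a step that is already met when the one before it is completed fails the run):
1. the scraper's foot is down in the slot (x of scraper in the frame of slot_entry between -0.006 and 0.006 m and y of scraper in the frame of slot_entry between -0.2 and 0.01 m and z of scraper in the frame of slot_entry below 0.012 m), for 0.1 s.
2. every stub is out of the slot, in the catch tray (x of stub_1 in the frame of tray between -0.04 and 0.04 m and y of stub_1 in the frame of tray between -0.07 and 0.042 m and z of each of stub_1, stub_2 in the frame of tray below 0.035 m and x of stub_2 in the frame of tray between -0.04 and 0.04 m and y of stub_2 in the frame of tray between -0.07 and 0.042 m), for 0.2 s.
3. the scraper stands upright on its mat, let go (horizontal distance between scraper and mat_mid below 0.04 m and height (world z) of scraper below 0.01 m and angle between scraper's own z axis and vertical below 0.15 rad and contact force between the fingers and scraper below 0.5 N), for 0.2 s.
4. all slats are stacked flat and square on the plate with their far ends under the pad, let go (x of slat_1 in the frame of bed between -0.016 and 0.016 m and y of slat_1 in the frame of bed between -0.014 and 0.014 m and z of slat_1 in the frame of bed between -0.004 and 0.042 m and angle between the x axis of each of slat_1, slat_2, slat_3 and the x axis of bed, either way round below 0.2 rad and angle between each of slat_1, slat_2, slat_3's own z axis and vertical below 0.06 rad and contact force between the fingers and slat_1 below 0.5 N and linear speed of each of slat_1, slat_2, slat_3 below 0.03 m/s and x of slat_2 in the frame of bed between -0.016 and 0.016 m and y of slat_2 in the frame of bed between -0.014 and 0.014 m and z of slat_2 in the frame of bed between -0.004 and 0.042 m and contact force between the fingers and slat_2 below 0.5 N and x of slat_3 in the frame of bed between -0.016 and 0.016 m and y of slat_3 in the frame of bed between -0.014 and 0.014 m and z of slat_3 in the frame of bed between -0.004 and 0.042 m and contact force between the fingers and slat_3 below 0.5 N), for 0.3 s.
5. the pad presses on the stack, its spring pushed in about half way (value of joint pad between 0.0035 and 0.0095 m and contact force between pad and anything else above 5 N), for 0.3 s.
At the end, for the whole second after the job is handed in: every stub in the tray; scraper upright within 40 mm of the mat's middle; all slats flat, stacked within 16 mm (along) and 14 mm (across) of site bed and 0.2 rad of fixture x; pad spring pushed in 3.5 to 9.5 mm, pressing over 5 N; nothing held (all of step 2 and all of step 3 and all of step 4 and all of step 5 and velocity of joint crank below 0.05 rad/s and linear speed of scraper below 0.02 m/s); the robot touches nothing.
It fails at once if the pad's spring is driven to its stop (over-tightened) (value of joint pad above 0.0114 m).
It fails at once if the fingers themselves push stub_1 while it is still in the slot (contact force between the fingers and stub_1 above 2 N and y of stub_1 in the frame of tray above 0.045 m).
It fails at once if the fingers themselves push stub_2 while it is still in the slot (contact force between the fingers and stub_2 above 2 N and y of stub_2 in the frame of tray above 0.045 m).
It fails at once if the bystander jar is shoved or tipped (distance of jar from where it was at the start of the episode above 0.04 m or angle between jar's own z axis and vertical above 0.5 rad).
It fails at once if the bystander spice is shoved or tipped (distance of spice from where it was at the start of the episode above 0.04 m or angle between spice's own z axis and vertical above 0.5 rad).
Of stub_1, stub_2 only 1 to 2 are there at a start; the rules pass over those that are not, and their reading is None.
Of slat_1, slat_2, slat_3 only 2 to 3 are there at a start; the rules pass over those that are not, and their reading is None.
At some moment in a run one of scraper may be knocked a few centimetres aside while the robot is not near it.
Once in a run the grip may slacken for a moment while it holds something.
It also fails if it takes over 192 s, if anything falls off the work surface, if the arm or the gripper's body presses on something with over 40 N, if the wrist force passes 120 N, or if a joint passes its speed limit or range.

## Working session

There is one attempt and no reset: what is moved stays moved. The work goes in short steps, Python scripts to look and compute and a shell command to move; the robot and the scene stay as the last step left them, time stands still between calls to the robot, and variables do not carry over. Pictures are saved under pics/ and viewed, at most 14 in all, crops included, and the job is handed in when it is done.

```bash
ls; mkdir -p pics; python3 - <<'E'
from bench import ctrl,eyes,job,models
import cv2
s=ctrl.state();print(s['time'],s['eef_pos'],s['tool_rot'],s['grip_width'])
for c in ['top','scene']:
    r=eyes.read_camera(c);cv2.imwrite(f'pics/{c}0.png',cv2.resize(r['pixels'],(800,600)))
    print(c,r['mtx'].tolist(),r['rvec'],r['tvec'])
    for n in ['fixture','stub_1','scraper','mat_mid','slat_1','jar','spice','crank','knob_grip','pad']:
        try:print(n,[(round(d['score'],2),[int(v) for v in d['extent']]) for d in models.recognise(c,n)])
        except Exception as e:print(n,e)
E
```

```text
pics
0.0 [170.62207958 548.4847005  238.6115189 ] [-1.79893343e+02 -2.38008479e-02  1.62708572e+02] 91.91401473756083
top [[452.8312651467597, 0.0, 255.6683540781953], [0.0, 452.8312651467597, 193.15155250881867], [0.0, 0.0, 1.0]] [ 2.19890847 -2.15646502  0.0735602 ] [ -37.14189158  461.8141728  1213.94760358]
fixture [(0.63, [206, 132, 335, 223]), (0.38, [345, 157, 374, 183])]
stub_1 [(0.88, [166, 175, 193, 202]), (0.79, [240, 186, 260, 203])]
scraper [(0.85, [338, 228, 356, 248]), (0.23, [242, 185, 264, 203])]
mat_mid [(0.68, [325, 214, 365, 258])]
slat_1 [(0.7, [126, 144, 181, 168]), (0.62, [118, 215, 180, 235])]
jar [(0.56, [347, 155, 373, 184])]
spice [(0.91, [351, 131, 374, 158])]
crank [(0.67, [222, 143, 254, 162]), (0.35, [351, 129, 373, 156]), (0.26, [206, 130, 339, 225])]
knob_grip [(0.47, [324, 213, 366, 257]), (0.41, [218, 143, 228, 153])]
pad []
scene [[479.34628823820844, 0.0, 255.40789947731818], [0.0, 479.34628823820844, 194.28484416313455], [0.0, 0.0, 1.0]] [ 1.98664379 -1.21944321  0.57036824] [-233.13091753  359.88054311  872.70008805]
fixture [(0.67, [205, 135, 349, 269])]
stub_1 [(0.79, [173, 201, 201, 218]), (0.52, [238, 218, 264, 238])]
scraper [(0.92, [319, 277, 351, 316])]
mat_mid [(0.92, [304, 279, 372, 338])]
slat_1 [(0.85, [106, 206, 170, 237]), (0.74, [157, 165, 213, 194]), (0.45, [323, 275, 353, 315])]
jar [(0.96, [365, 226, 395, 265]), (0.59, [207, 133, 347, 265])]
spice [(0.63, [374, 201, 398, 230])]
crank [(0.64, [363, 222, 395, 266]), (0.54, [238, 133, 271, 169]), (0.5, [108, 207, 167, 237])]
knob_grip [(0.57, [242, 135, 250, 149])]
pad [(0.41, [257, 182, 270, 194])]
```

View pics/top0.png

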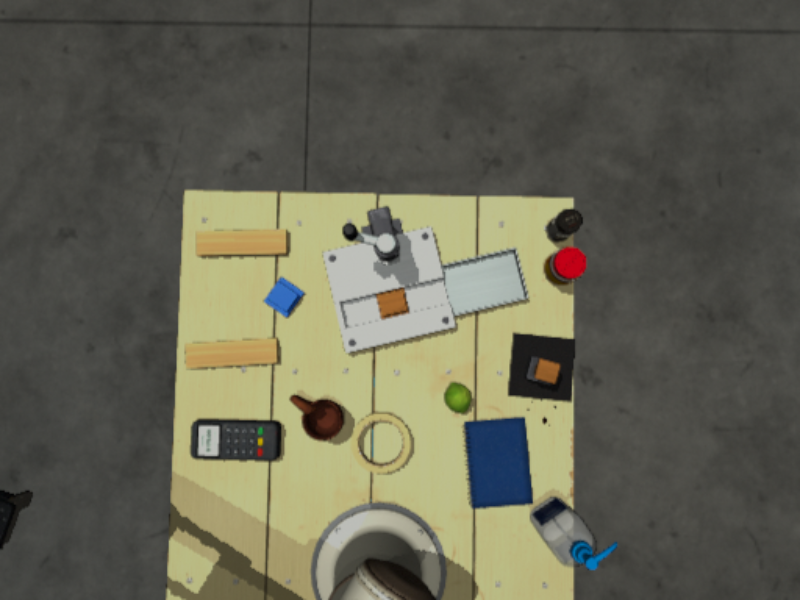

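View pics/scene0.png

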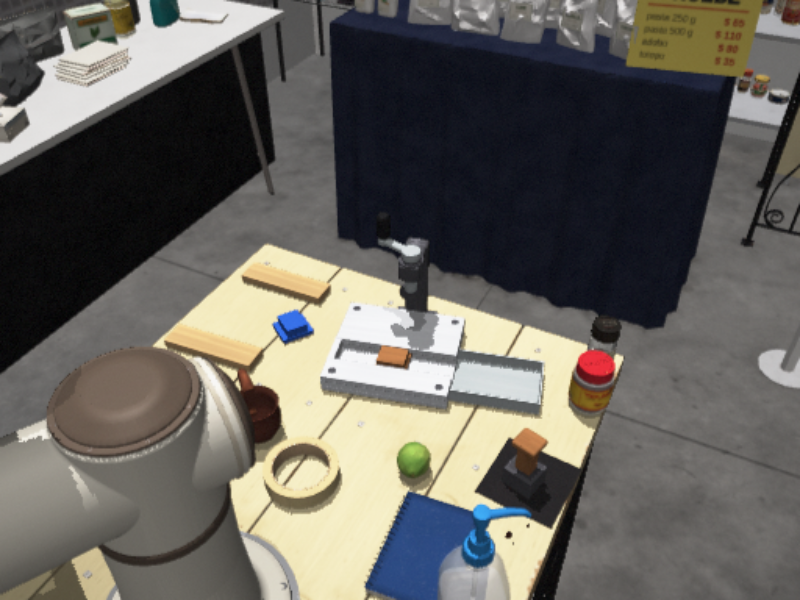

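The top view shows:
- One brown stub in the slot at (392,303), with a blue look-alike at (285,297).
- Two slats, at (241,243) and (231,353).
- The scraper on its mat at (545,371). Its cap and the stub have similar colours.
- The knob at (349,231).
- The jar and spice at (570,262) and (568,222).

I choose the brown stub in the slot and the scraper on the black mat.

```bash
cat > h.py <<'E'
import numpy as np,cv2
from scipy.optimize import least_squares
from bench import ctrl,eyes,job,models
def proj(c,P):
    return cv2.projectPoints(np.float64(P).reshape(-1,3),c['rvec'],c['tvec'],c['mtx'],None)[0].reshape(-1,2)
def ray(c,uv,z):
    R=cv2.Rodrigues(c['rvec'])[0];o=-R.T@c['tvec'].ravel()
    uv=np.float64(uv).reshape(-1,2)
    d=np.c_[uv,np.ones(len(uv))]@np.linalg.inv(c['mtx']).T@R
    return o+d*((z-o[2])/d[:,2])[:,None]
def place(p,P):  # p=x,y,yaw(rad)
    c,s=np.cos(p[2]),np.sin(p[2]);P=np.float64(P).reshape(-1,3)
    return np.c_[p[0]+c*P[:,0]-s*P[:,1],p[1]+s*P[:,0]+c*P[:,1],P[:,2]]
def box(x0,x1,y0,y1,z): return np.float64([[x0,y0,z],[x1,y0,z],[x1,y1,z],[x0,y1,z]])
def draw(im,c,P,off,s,col=(0,0,255)):
    cv2.polylines(im,[np.int32(((proj(c,P)-off+.5)*s-.5)*8)],True,col,1,cv2.LINE_AA,3)
E
cat > m.py <<'E'
from h import *
T=eyes.read_camera('top');S=eyes.read_camera('scene')
k=.64
P=np.r_[box(-100,80,-85,110,30)]
# corners: (-100,-85),(80,-85),(80,110),(-100,110)
uv=np.float64([[456,325],[436,228],[324,252],[347,352]])*k
uvs=np.float64([[448,406],[464,318],[350,306],[323,389]])*k
f=lambda p:np.r_[(proj(T,place(p,P))-uv).ravel(),.0*(proj(S,place(p,P))-uvs).ravel()]
r=least_squares(f,[600,50,.2]);fx=r.x;print('fix',fx,np.degrees(fx[2]),np.abs(r.fun).max())
print('scene resid',(proj(S,place(fx,P))-uvs).round(1).tolist())
for c,n in((T,'top'),(S,'scene')):
  for d in models.outline_of(n,'slat_1')[:2]:
    m=d['region'].astype(np.uint8);cs=cv2.findContours(m,0,2)[0];ct=max(cs,key=cv2.contourArea).reshape(-1,2)
    w=ray(c,ct,16)[:,:2].astype(np.float32);print(n,'slat',round(d['score'],2),cv2.minAreaRect(w))
for c,n in((T,'top'),(S,'scene')):
  h=cv2.cvtColor(c['pixels'],cv2.COLOR_BGR2HSV)
  br=((h[...,0]>5)&(h[...,0]<16)&(h[...,1]>150)&(h[...,2]>90)).astype(np.uint8)
  q,l,st,ce=cv2.connectedComponentsWithStats(br)
  for i in range(1,q):
    if st[i,4]>60:
      ct=max(cv2.findContours((l==i).astype(np.uint8),0,2)[0],key=cv2.contourArea).reshape(-1,2)
      z=86 if ce[i][0]>300 else 33
      print(n,'brown',ce[i],st[i,4],cv2.minAreaRect(ray(c,ct,z)[:,:2].astype(np.float32)),ray(c,ce[i],z))
  for nm,z in(('jar',86),('spice',105),('mat_mid',0),('knob_grip',198)):
    for d in models.recognise(n,nm)[:2]:
      e=d['extent'];print(n,nm,d['score'],ray(c,[(e[0]+e[2])/2,(e[1]+e[3])/2],z).round())
def crop(c,x,y,w,h,s,name):
  im=cv2.resize(c['pixels'][y:y+h,x:x+w],None,fx=s,fy=s,interpolation=cv2.INTER_CUBIC);o=np.array([x,y])
  for B in(box(-100,80,-85,110,30),box(-58,-12,-85,100,30),box(-78,8,-217,-85,24),box(81,105,-18,18,160)):draw(im,c,place(fx,B),o,s)
  cv2.imwrite('pics/'+name,im)
crop(T,195,120,180,145,4,'topc.png');crop(S,195,120,200,150,4,'scc.png')
E
python3 m.py
```

```text
fix [ 4.96158508e+02 -2.24452453e+01  2.41424574e-01] 13.832609169181069 1.517228441122029
scene resid [[0.1, -6.6], [2.3, -0.4], [2.1, -3.6], [-1.4, -9.4]]
top slat 0.67 ((368.5875549316406, 261.37890625), (47.867591857910156, 163.4007568359375), 6.313804626464844)
top slat 0.32 ((527.1722412109375, -66.60995483398438), (240.85153198242188, 336.4870910644531), 14.802775382995605)
scene slat 0.71 ((554.3427124023438, 245.6283416748047), (63.65365219116211, 168.47801208496094), 0.3888202905654907)
scene slat 0.62 ((359.5574951171875, 255.25894165039062), (56.18174362182617, 166.5669708251953), 5.345472812652588)
top brown [251.05857741 193.21757322] 239 ((460.114501953125, -15.771282196044922), (41.819820404052734, 46.29228973388672), 15.187045097351074) [[460.8519438  -15.91403173  33.        ]]
top brown [349.8603352  237.02793296] 179 ((349.8365783691406, -270.6832275390625), (34.848411560058594, 33.20794677734375), 75.14743041992188) [[ 349.82708751 -270.69165649   86.        ]]
top jar 0.74 [[ 525. -299.   86.]]
top spice 0.68 [[ 585. -299.  105.]]
top mat_mid 0.67 [[ 351. -282.    0.]]
top knob_grip 0.54 [[556.  45. 198.]]
scene jar 0.59 [[ 481. -321.   86.]]
scene jar 0.45 [[517. -61.  86.]]
scene spice 0.88 [[ 554. -310.  105.]]
scene spice 0.34 [[292. 176. 105.]]
scene mat_mid 0.8 [[ 348. -280.    0.]]
scene knob_grip 0.51 [[551.  47. 198.]]
scene knob_grip 0.49 [[ 398. -114.  198.]]
```

View pics/topc.png

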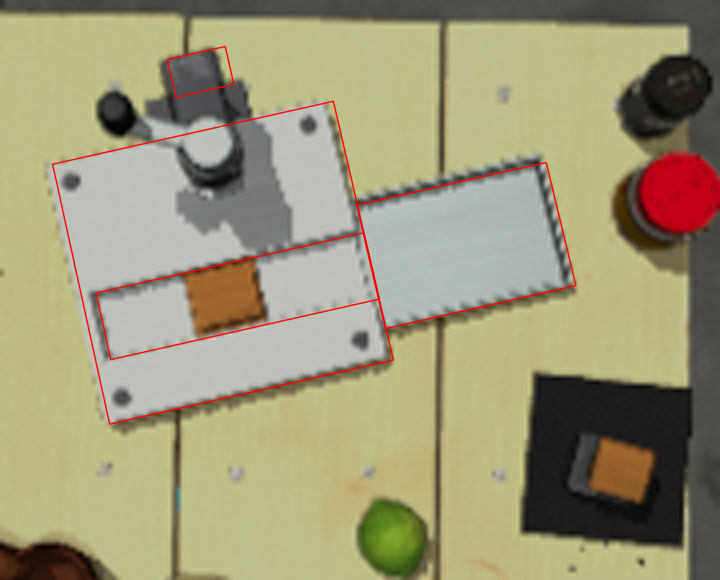

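View pics/scc.png

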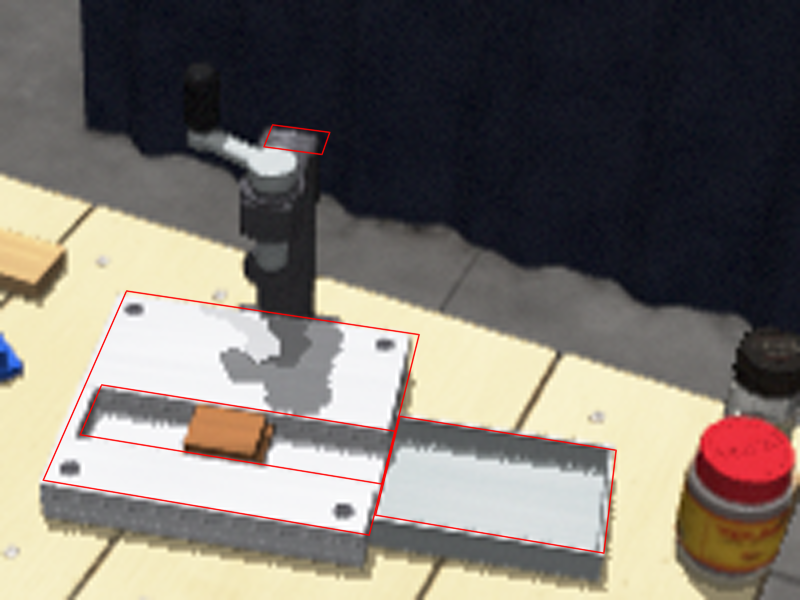

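The crops show one brown stub, with its middle at fixture (-35, about 10), and an empty tray. The crank points roughly along fixture +y, a little clockwise. The overlay fits to about 2 mm. The scraper's yaw is about -13° modulo 90°, so I'll check it from close up with the wrist camera.

```bash
cat > go.py <<'E'
# usage: go.py x,y,z,yaw ...  -> tool-axis fractions, legs chained from the present pose
import sys,numpy as np
from scipy.spatial.transform import Rotation as R
from bench import ctrl
s=ctrl.state();p=np.array(s['eef_pos']);r=R.from_euler('xyz',s['tool_rot'],degrees=True)
print(s['time'],p.round(1),np.round(s['tool_rot'],1),round(s['grip_width'],1))
for a in sys.argv[1:]:
    v=[float(t) for t in a.split(',')];g=R.from_euler('xyz',[180,0,v[3]],degrees=True)
    d=r.inv().apply(np.array(v[:3])-p)/200;w=(r.inv()*g).as_rotvec()/1.5
    print(a,d.round(4).tolist(),w.round(3).tolist(),'rows',int(np.ceil(max(np.linalg.norm(d)*4,np.linalg.norm(w)*10.005))))
    p=np.array(v[:3]);r=g
E
python3 go.py 300,400,300,120 400,240,300,76 430,60,300,32 400,-120,300,0 330,-270,230,-13
python3 - <<'E'
from h import *
T=eyes.read_camera('top')
for z in(0,40):print(ray(T,np.float64([[322,418],[295,400],[458,397],[285,297],[382,441]])*.64,z).round().tolist())
E
```

```text
1.7 [170.9 549.  239.6] [-180.    -0.   162.7] 92.0
300,400,300,120 [-0.8377, -0.5195, -0.302] [-0.0, -0.0, 0.497] rows 5
400,240,300,76 [-0.9428, 0.033, 0.0] [-0.0, -0.0, 0.512] rows 6
430,60,300,32 [-0.837, 0.3633, 0.0] [-0.0, -0.0, 0.512] rows 6
400,-120,300,0 [-0.6041, 0.6838, 0.0] [0.0, -0.0, 0.372] rows 4
330,-270,230,-13 [-0.35, 0.75, 0.35] [0.0, -0.0, 0.151] rows 4
[[258.0, 103.0, 0.0], [288.0, 151.0, 0.0], [299.0, -133.0, 0.0], [468.0, 175.0, 0.0], [220.0, -2.0, 0.0]]
[[261.0, 99.0, 40.0], [291.0, 145.0, 40.0], [301.0, -130.0, 40.0], [465.0, 168.0, 40.0], [225.0, -4.0, 40.0]]
```

```bash
P="python3 -m pendant"
$P '[[-0.84,-0.52,-0.302,0,0,0.497,1],[-0.84,-0.52,-0.302,0,0,0.497,1],[-0.84,-0.52,-0.302,0,0,0.497,1],[-0.84,-0.52,-0.302,0,0,0.497,1],[-0.84,-0.52,-0.302,0,0,0.497,1],[-0.84,-0.52,-0.302,0,0,0.497,1],[-0.84,-0.52,-0.302,0,0,0.497,1]]' | tail -1
$P '[[-0.94,0.033,0,0,0,0.512,1],[-0.94,0.033,0,0,0,0.512,1],[-0.94,0.033,0,0,0,0.512,1],[-0.94,0.033,0,0,0,0.512,1],[-0.94,0.033,0,0,0,0.512,1],[-0.94,0.033,0,0,0,0.512,1],[-0.94,0.033,0,0,0,0.512,1]]' | tail -1
$P '[[-0.84,0.363,0,0,0,0.512,1],[-0.84,0.363,0,0,0,0.512,1],[-0.84,0.363,0,0,0,0.512,1],[-0.84,0.363,0,0,0,0.512,1],[-0.84,0.363,0,0,0,0.512,1],[-0.84,0.363,0,0,0,0.512,1],[-0.84,0.363,0,0,0,0.512,1]]' | tail -1
$P '[[-0.604,0.684,0,0,0,0.372,1],[-0.604,0.684,0,0,0,0.372,1],[-0.604,0.684,0,0,0,0.372,1],[-0.604,0.684,0,0,0,0.372,1],[-0.604,0.684,0,0,0,0.372,1],[-0.604,0.684,0,0,0,0.372,1]]' | tail -1
$P '[[-0.35,0.75,0.35,0,0,0.151,1],[-0.35,0.75,0.35,0,0,0.151,1],[-0.35,0.75,0.35,0,0,0.151,1],[-0.35,0.75,0.35,0,0,0.151,1],[-0.35,0.75,0.35,0,0,0.151,1],[-0.35,0.75,0.35,0,0,0.151,1],[-0.35,0.75,0.35,0,0,0.151,1]]'
python3 - <<'E'
from h import *
W=eyes.read_camera('wrist');T=eyes.read_camera('top');print(ctrl.state()['q'],ctrl.state()['tool_rot'])
cv2.imwrite('pics/w1.png',np.hstack([W['pixels'],T['pixels'][180:280,300:400].repeat(3,0).repeat(3,1)[:384,:288] if 0 else np.pad(T['pixels'][200:280,300:380].repeat(3,0).repeat(3,1),((0,144),(0,0),(0,0)))]))
print(W['mtx'].tolist(),W['rvec'],W['tvec']);print(models.recognise('wrist','scraper'))
E
```

```text
gripper_force: 0.0
gripper_force: 0.0
gripper_force: 0.0
gripper_force: 0.0
time: 5.15
eef_pos: [331.2, -269.1, 230.7]
tool_rot: [180.0, -0.1, -12.7]
contact_force: [0.4, 0.1, 0.3]
grip_width: 92.0
gripper_force: 0.0
[-5.54656032e+01 -1.37315641e+01  1.14612535e+02  1.67528646e-02
  7.90436726e+01  4.72948197e+01] [ 1.79960981e+02 -6.65333169e-02 -1.27635735e+01]
[[343.4521809150406, 0.0, 255.13470505118843], [0.0, 343.4521809150406, 186.06441547413488], [0.0, 0.0, 1.0]] [-1.83484305  2.29805033  0.33738888] [-188.7331039   335.00061082  492.80539972]
[{'extent': [232.0, 123.5, 280.2, 179.7], 'score': 0.8}]
```

View pics/w1.png

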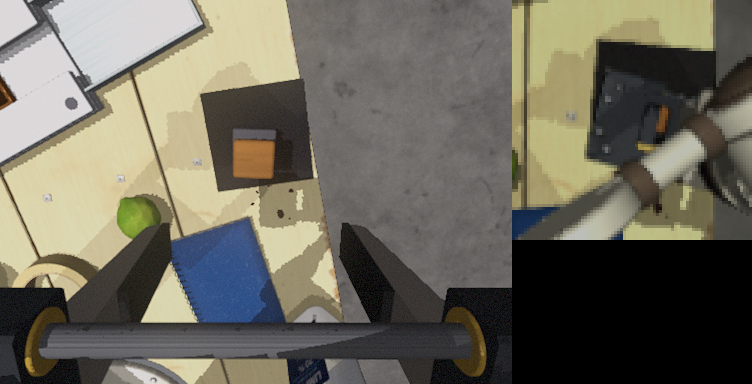

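The wrist view shows the scraper cap at (254,158), nearly square with the tool, on the mat at (258,135). I'll measure the cap and fit the fixture jointly.

```bash
cat > sc.py <<'E'
from h import *
def brown(c,z,roi=None,lo=5,hi=16,smin=150):
  h=cv2.cvtColor(c['pixels'],cv2.COLOR_BGR2HSV)
  br=((h[...,0]>lo)&(h[...,0]<hi)&(h[...,1]>smin)&(h[...,2]>90)).astype(np.uint8)
  q,l,st,ce=cv2.connectedComponentsWithStats(br);o=[]
  for i in range(1,q):
    if st[i,4]>150:
      ct=max(cv2.findContours((l==i).astype(np.uint8),0,2)[0],key=cv2.contourArea).reshape(-1,2)
      o.append((ce[i].round(1).tolist(),int(st[i,4]),[np.round(t,1).tolist() for t in cv2.minAreaRect(ray(c,ct,z)[:,:2].astype(np.float32))],ray(c,ce[i],z)[0].round(1).tolist()))
  return o
if __name__=='__main__':
  W=eyes.read_camera('wrist')
  for o in brown(W,86):print(o)
  # foot top far edge (z=32), from pixel rows near (233..276,129)
  print(ray(W,[[233,128],[276,129.5],[275,139],[233,138]],32).round(1).tolist())
  im=cv2.resize(W['pixels'][100:200,200:320],None,fx=6,fy=6,interpolation=cv2.INTER_CUBIC)
  cv2.imwrite('pics/w2.png',im)
E
python3 sc.py
```

```text
([253.3, 158.6], 1303, [[348.4, -271.1], [34.6, 33.7], 74.7], [348.5, -271.7, 86.0])
[[372.0, -256.1, 32.0], [361.0, -297.5, 32.0], [352.0, -294.5, 32.0], [362.3, -253.7, 32.0]]
```

View pics/w2.png

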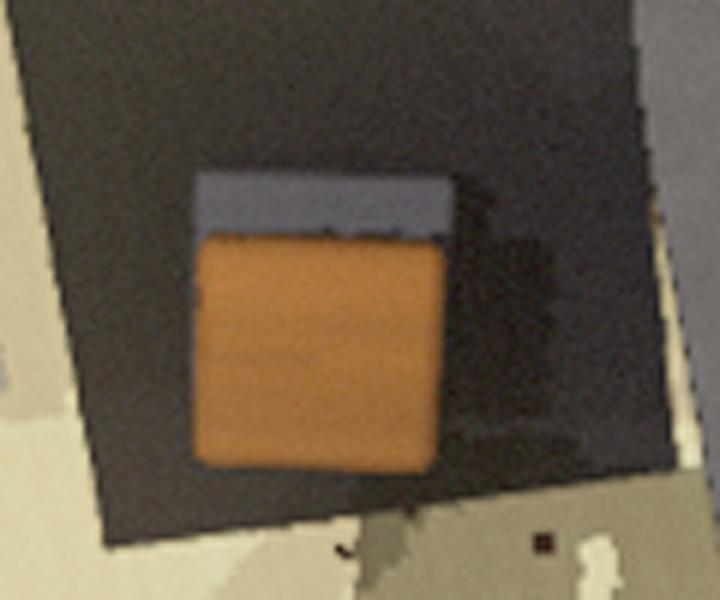

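Along tool y the foot is about 43 mm and the cap about 36 mm, so the scraper's y lies along the closing axis. Its yaw is about -15° and its centre (348.5, -271.4).

```bash
python3 go.py 348.5,-271.4,150,-15 348.5,-271.4,64,-15
```

```text
5.35 [ 330.7 -269.7  230.6] [ 1.80e+02 -1.00e-01 -1.28e+01] 92.0
348.5,-271.4,150,-15 [0.0883, -0.0119, 0.4029] [0.0, -0.001, 0.025] rows 2
348.5,-271.4,64,-15 [0.0, -0.0, 0.43] [0.0, 0.0, 0.0] rows 2
```

```bash
P="python3 -m pendant"
$P '[[0.088,-0.012,0.4,0,0,0.025,1],[0.088,-0.012,0.4,0,0,0.025,1],[0.088,-0.012,0.4,0,0,0.025,1],[0.088,-0.012,0.4,0,0,0.025,1],[0.088,-0.012,0.4,0,0,0.025,1]]' | sed -n 2,3p
$P '[[0,0,0.15,0,0,0,1],[0,0,0.3,0,0,0,1],[0,0,0.43,0,0,0,1],[0,0,0.43,0,0,0,1],[0,0,0.43,0,0,0,1]]' | sed -n 2,4p
$P '[[0,0,0,0,0,0,-1],[0,0,0,0,0,0,-1],[0,0,0,0,0,0,-1],[0,0,0,0,0,0,-1],[0,0,0,0,0,0,-1],[0,0,0,0,0,0,-1],[0,0,0,0,0,0,-1],[0,0,0,0,0,0,-1]]' 40
python3 go.py 400,-120,200,0 431,41,200,13.8
```

```text
eef_pos: [348.4, -273.1, 152.2]
tool_rot: [179.9, -0.2, -15.1]
eef_pos: [348.3, -273.1, 65.7]
tool_rot: [179.9, -0.1, -15.1]
contact_force: [0.0, 0.1, 1.2]
time: 7.15
eef_pos: [347.6, -271.8, 63.9]
tool_rot: [-180.0, 0.0, -15.1]
contact_force: [0.1, 1.2, 0.6]
grip_width: 35.3
gripper_force: 40.0
7.15 [ 347.6 -271.8   63.9] [-180.     0.   -15.1] 35.3
400,-120,200,0 [0.0547, -0.8015, -0.68] [-0.0, 0.0, -0.176] rows 5
431,41,200,13.8 [0.155, -0.805, -0.0] [0.0, 0.0, -0.161] rows 4
```

The fingers stopped at 35 mm, which is the cap rather than the 24 mm grip. I'll reopen, go 5 mm lower and close again.

```bash
P="python3 -m pendant"
$P '[[0,0,0,0,0,0,0.2],[0,0,0,0,0,0,0.2],[0,0,0,0,0,0,0.2],[0,0,0.025,0,0,0,0.2],[0,0,0.025,0,0,0,0.2],[0,0,0.025,0,0,0,0.2]]' | tail -6
$P '[[0,0,0,0,0,0,-1],[0,0,0,0,0,0,-1],[0,0,0,0,0,0,-1],[0,0,0,0,0,0,-1],[0,0,0,0,0,0,-1],[0,0,0,0,0,0,-1],[0,0,0,0,0,0,-1],[0,0,0,0,0,0,-1]]' 40
```

```text
time: 7.75
eef_pos: [347.5, -271.8, 58.7]
tool_rot: [-180.0, 0.0, -15.1]
contact_force: [-1.0, 0.4, 0.9]
grip_width: 55.0
gripper_force: 0.0
time: 8.55
eef_pos: [347.7, -272.0, 59.1]
tool_rot: [-180.0, -0.0, -15.1]
contact_force: [1.1, 1.3, 1.4]
grip_width: 35.5
gripper_force: 40.0
```

The width is unchanged, so the pads reach up to the cap. I'll take a proper full-height hold on the cap, 12 mm higher.

```bash
P="python3 -m pendant"
$P '[[0,0,0,0,0,0,0.0],[0,0,0,0,0,0,0.0],[0,0,0,0,0,0,0.0],[0,0,-0.06,0,0,0,0.0],[0,0,-0.06,0,0,0,0.0],[0,0,-0.06,0,0,0,0.0]]' | tail -6
$P '[[0,0,0,0,0,0,-1],[0,0,0,0,0,0,-1],[0,0,0,0,0,0,-1],[0,0,0,0,0,0,-1],[0,0,0,0,0,0,-1],[0,0,0,0,0,0,-1],[0,0,0,0,0,0,-1],[0,0,0,0,0,0,-1]]' 50
$P '[[0,0,-0.1,0,0,0,-1],[0,0,-0.2,0,0,0,-1],[0,0,-0.3,0,0,0,-1],[0,0,-0.4,0,0,0,-1],[0,0,-0.4,0,0,0,-1],[0,0,-0.4,0,0,0,-1]]'
python3 go.py 400,-120,170,0 431,41,170,13.8
python3 - <<'E'
from h import *
W=eyes.read_camera('wrist');S=eyes.read_camera('scene')
cv2.imwrite('pics/w3.png',np.hstack([W['pixels'],np.pad(S['pixels'][200:328,290:386].repeat(3,0).repeat(3,1),((0,0),(0,0),(0,0)))]))
E
```

```text
time: 9.15
eef_pos: [348.0, -272.5, 71.7]
tool_rot: [179.9, -0.1, -15.1]
contact_force: [-0.1, -0.3, 0.1]
grip_width: 46.2
gripper_force: 0.0
time: 9.95
eef_pos: [347.6, -271.9, 70.9]
tool_rot: [-180.0, 0.0, -15.1]
contact_force: [0.7, 1.1, 2.0]
grip_width: 35.2
gripper_force: 50.0
time: 10.55
eef_pos: [347.3, -271.7, 150.1]
tool_rot: [-180.0, 0.0, -15.1]
contact_force: [-0.8, 0.0, -4.1]
grip_width: 35.5
gripper_force: 50.0
10.55 [ 347.3 -271.7  150.1] [-180.     0.   -15.1] 35.5
400,-120,170,0 [0.0566, -0.801, -0.0993] [-0.0, 0.0, -0.176] rows 4
431,41,170,13.8 [0.155, -0.805, -0.0] [0.0, 0.0, -0.161] rows 4
```

View pics/w3.png

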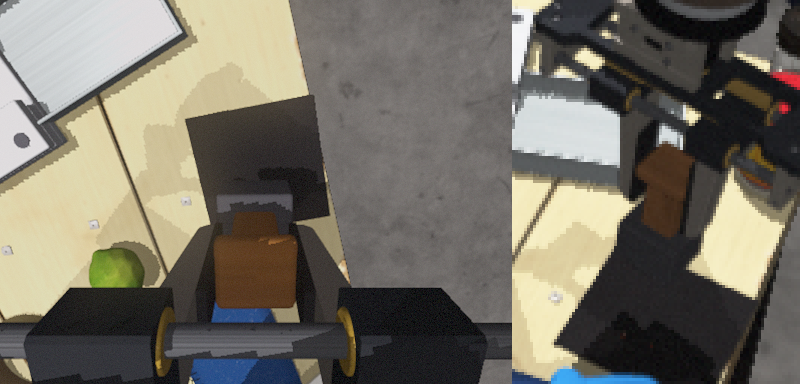

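The scraper is held straight by its cap. Next I'll go over the slot entry.

```bash
P="python3 -m pendant"
$P '[[0.057,-0.2,-0.1,0,0,-0.176,-1],[0.057,-0.4,-0.1,0,0,-0.176,-1],[0.057,-0.6,-0.1,0,0,-0.176,-1],[0.057,-0.8,-0.1,0,0,-0.176,-1],[0.057,-0.8,-0.1,0,0,-0.176,-1],[0.057,-0.8,-0.1,0,0,-0.176,-1]]' | sed -n 2,3p
$P '[[0.1,-0.2,0,0,0,-0.161,-1],[0.15,-0.4,0,0,0,-0.161,-1],[0.2,-0.6,0,0,0,-0.161,-1],[0.218,-0.805,0,0,0,-0.161,-1],[0.218,-0.805,0,0,0,-0.161,-1],[0.218,-0.805,0,0,0,-0.161,-1]]' | sed -n 2,6p
cat > w.py <<'E'
from h import *
import sys
W=eyes.read_camera('wrist');cv2.imwrite('pics/%s.png'%sys.argv[1],cv2.resize(W['pixels'],(768,576),interpolation=cv2.INTER_CUBIC))
import pickle;pickle.dump({k:W[k] for k in W},open('w.pkl','wb'))
s=ctrl.state();print(s['time'],s['eef_pos'],s['tool_rot'],s['grip_width'])
E
python3 w.py w4
```

```text
eef_pos: [399.8, -119.6, 169.8]
tool_rot: [-180.0, 0.1, 0.1]
eef_pos: [443.7, 39.9, 170.3]
tool_rot: [180.0, 0.1, 13.9]
contact_force: [0.9, -1.1, -5.1]
grip_width: 35.4
gripper_force: 50.0
11.9 [443.81303913  39.28174184 170.46865019] [1.79977765e+02 6.23593628e-02 1.37972565e+01] 35.41041350869338
```

View pics/w4.png

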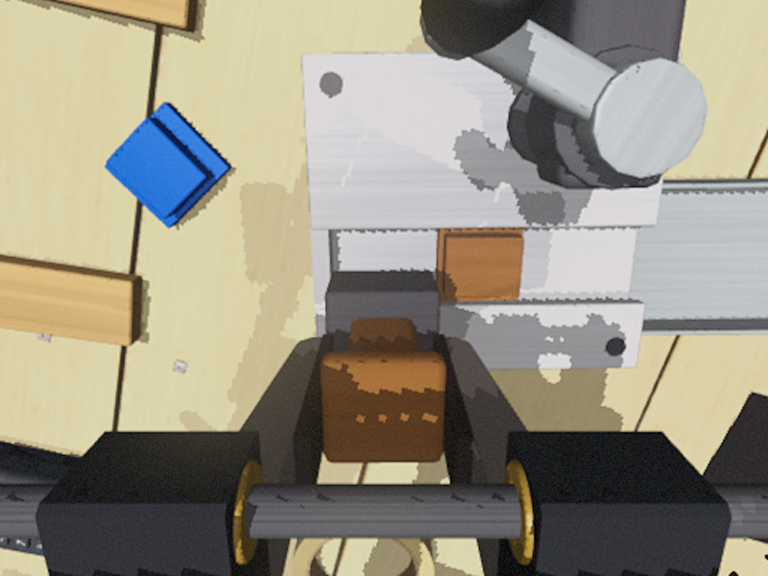

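The slot's far-lip ends are at (331,229) and (660,226), the mouth corner of the near lip is at (643,301), and the plate corners are at (634,367) and (302,56). The stub is at (480,265). I'll fit the fixture in this view.

```bash
cat > ff.py <<'E'
from h import *
import pickle
from go import p
W=pickle.load(open('w.pkl','rb'))
M=np.float64([[-12,100,30],[-12,-85,30],[-58,-85,30],[-100,-85,30],[80,110,30]])
uv=np.float64([[331,229],[660,226],[643,301],[634,367],[302,56]])/1.5-.17
r=least_squares(lambda q:(proj(W,place(q,M))-uv).ravel(),[496,-22,.24]);fx=r.x
print('fix',fx,np.degrees(fx[2]),r.fun.reshape(-1,2).round(1).tolist())
z=p[2]-71
fo=ray(W,np.float64([[330,272],[437,272]])/1.5-.17,z+32)[:,:2];ca=ray(W,np.float64([[325,352],[444,352],[443,461],[324,461]])/1.5-.17,z+86)[:,:2]
c,s=np.cos(fx[2]),np.sin(fx[2])
print('foot edge mid minus 20',fo.mean(0)-20*np.array([c,s]),'edge yaw',np.degrees(np.arctan2(*(fo[1]-fo[0])[::-1]))+90,'cap',ca.mean(0))
print('slot entry',place(fx,[-35,74,10]),'stub(top)',ray(W,np.float64([[482,265]])/1.5,33))
E
python3 ff.py
```

```text
11.9 [443.8  39.3 170.5] [1.80e+02 1.00e-01 1.38e+01] 35.4
fix [ 4.95368418e+02 -1.73413993e+01  2.53903819e-01] 14.547617257834231 [[-2.0, 0.7], [-1.4, 0.0], [2.5, 1.6], [2.2, 0.9], [-0.9, -2.1]]
foot edge mid minus 20 [451.21712317  42.34628593] edge yaw 13.830518594316615 cap [446.44748147  41.32918736]
slot entry [[442.90289099  45.4946447   10.        ]] stub(top) [[460.40810947 -12.94440602  33.        ]]
```

```bash
cat >> ff.py <<'E'
print(W['rvec'],W['tvec'],'cam pos',(-cv2.Rodrigues(W['rvec'])[0].T@W['tvec'].ravel()), 'axis',cv2.Rodrigues(W['rvec'])[0][2])
im=cv2.resize(W['pixels'][20:260,190:512],None,fx=2.4,fy=2.4,interpolation=cv2.INTER_CUBIC)
for f,col in((fx,(0,0,255)),((496.2,-22.4,.2414),(0,255,0))):
  for B in(box(-100,80,-85,110,30),box(-58,-12,-85,100,30),box(-78,8,-217,-85,24)):draw(im,W,place(f,B),np.array([190,20]),2.4,col)
cv2.imwrite('pics/w5.png',im)
E
python3 ff.py
```

```text
11.9 [443.8  39.3 170.5] [1.80e+02 1.00e-01 1.38e+01] 35.4
fix [ 4.95368418e+02 -1.73413993e+01  2.53903819e-01] 14.547617257834231 [[-2.0, 0.7], [-1.4, 0.0], [2.5, 1.6], [2.2, 0.9], [-0.9, -2.1]]
foot edge mid minus 20 [451.21712317  42.34628593] edge yaw 13.830518594316615 cap [446.44748147  41.32918736]
slot entry [[442.90289099  45.4946447   10.        ]] stub(top) [[460.40810947 -12.94440602  33.        ]]
[-2.28148929  1.78797476  0.26481009] [-66.25271609 407.3722983  452.57442102] cam pos [521.7492522   60.14364585 315.15976593] axis [-0.28130555 -0.06908842 -0.95712798]
```

View pics/w5.png

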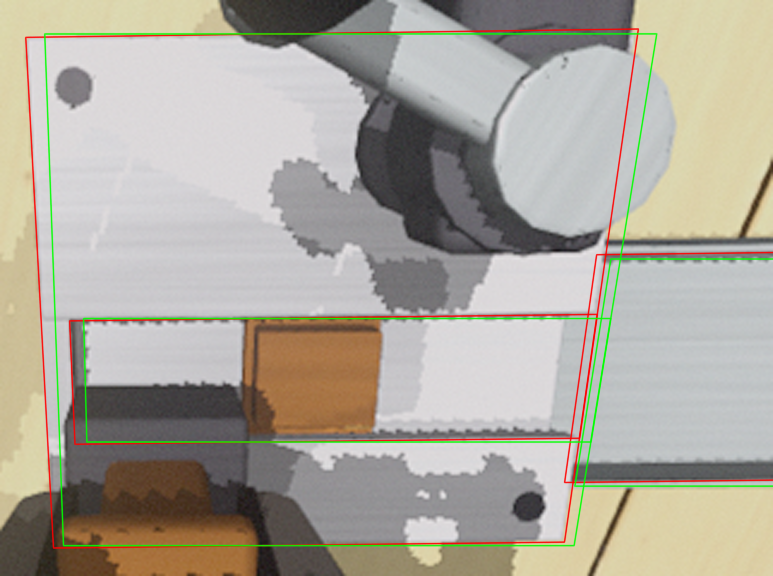

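Correction: the wrist camera sits ahead and looks back, so the foot edge at row 272 is its bottom edge and the row-300 edge is its top. Both fixture fits agree across the slot to 0.5 mm. I'll redo the foot position.

```bash
cat >> ff.py <<'E'
for a,zz in(([[326.5,272],[437,272]],z),([[328,299],[438,300]],z+32)):
  e=ray(W,np.float64(a)/1.5-.17,zz)[:,:2];print('foot centre',e.mean(0)-20*np.array([.971,.239]),'yaw',np.degrees(np.arctan2(*(e[1]-e[0])[::-1]))+90,np.linalg.norm(e[1]-e[0]),'n',(e.mean(0)-20*np.array([.971,.239]))@[.971,.239])
print('cap n',ca.mean(0)@[.971,.239],'tcp n',p[:2]@[.971,.239])
E
python3 ff.py | tail -3
```

```text
foot centre [442.05901861  41.10486388] yaw 13.830518594316615 48.127773549368854 n 439.0633695415188
foot centre [440.64055803  40.18612987] yaw 13.28033570057066 41.47097754679637 n 437.4664668848687
cap n 443.3781802858939 tcp n 440.3307972896244
```

```bash
P="python3 -m pendant"
$P '[[0.002,0,0.15,0,0,0,-1],[0.002,0,0.25,0,0,0,-1],[0.002,0,0.32,0,0,0,-1],[0.002,0,0.32,0,0,0,-1],[0.002,0,0.32,0,0,0,-1]]' | sed -n 2,6p
$P '[[0,0,0.015,0,0,0,-1],[0,0,0.03,0,0,0,-1],[0,0,0.045,0,0,0,-1],[0,0,0.05,0,0,0,-1],[0,0,0.05,0,0,0,-1]]'
```

```text
eef_pos: [444.5, 39.3, 107.2]
tool_rot: [180.0, 0.0, 13.7]
contact_force: [0.1, 0.3, -3.1]
grip_width: 35.5
gripper_force: 50.0
time: 12.9
eef_pos: [444.1, 40.7, 96.8]
tool_rot: [-180.0, 0.0, 13.9]
contact_force: [-0.6, 0.1, -3.8]
grip_width: 35.5
gripper_force: 50.0
```

No contact at 26 mm, so the foot is in the neck. I'll go on to the floor.

```bash
P="python3 -m pendant"
$P '[[0,0,0.02,0,0,0,-1],[0,0,0.04,0,0,0,-1],[0,0,0.06,0,0,0,-1],[0,0,0.07,0,0,0,-1],[0,0,0.07,0,0,0,-1],[0,0,0.07,0,0,0,-1]]'
```

```text
time: 13.5
eef_pos: [444.3, 40.6, 83.0]
tool_rot: [-180.0, 0.0, 13.9]
contact_force: [0.5, 0.5, -3.8]
grip_width: 35.4
gripper_force: 50.0
```

```bash
P="python3 -m pendant"
$P '[[0,0.05,0,0,0,0,-1],[0,0.1,0,0,0,0,-1],[0,0.15,0,0,0,0,-1],[0,0.2,0,0,0,0,-1],[0,0.25,0,0,0,0,-1],[0,0.3,0,0,0,0,-1],[0,0.35,0,0,0,0,-1],[0,0.35,0,0,0,0,-1]]'
$P '[[0,0.05,0,0,0,0,-1],[0,0.1,0,0,0,0,-1],[0,0.15,0,0,0,0,-1],[0,0.2,0,0,0,0,-1],[0,0.25,0,0,0,0,-1],[0,0.3,0,0,0,0,-1],[0,0.3,0,0,0,0,-1]]'
```

```text
time: 14.3
eef_pos: [461.6, -28.8, 83.2]
tool_rot: [180.0, -0.0, 13.8]
contact_force: [-0.9, 0.1, -4.2]
grip_width: 35.0
gripper_force: 50.0
time: 15.0
eef_pos: [476.0, -87.1, 83.3]
tool_rot: [179.9, -0.0, 13.8]
contact_force: [-0.4, 0.3, -3.4]
grip_width: 35.4
gripper_force: 50.0
```

```bash
P="python3 -m pendant"
$P '[[0,0.05,0,0,0,0,-1],[0,0.1,0,0,0,0,-1],[0,0.11,0,0,0,0,-1],[0,0.11,0,0,0,0,-1],[0,0.11,0,0,0,0,-1]]'
python3 w.py w6
```

```text
time: 15.5
eef_pos: [480.6, -106.9, 83.0]
tool_rot: [-180.0, 0.0, 13.9]
contact_force: [0.5, -0.3, -2.7]
grip_width: 35.6
gripper_force: 50.0
15.55 [ 480.54576325 -106.73089376   82.9214188 ] [-1.79986740e+02  1.25753795e-02  1.38656310e+01] 35.4335185454144
```

View pics/w6.png

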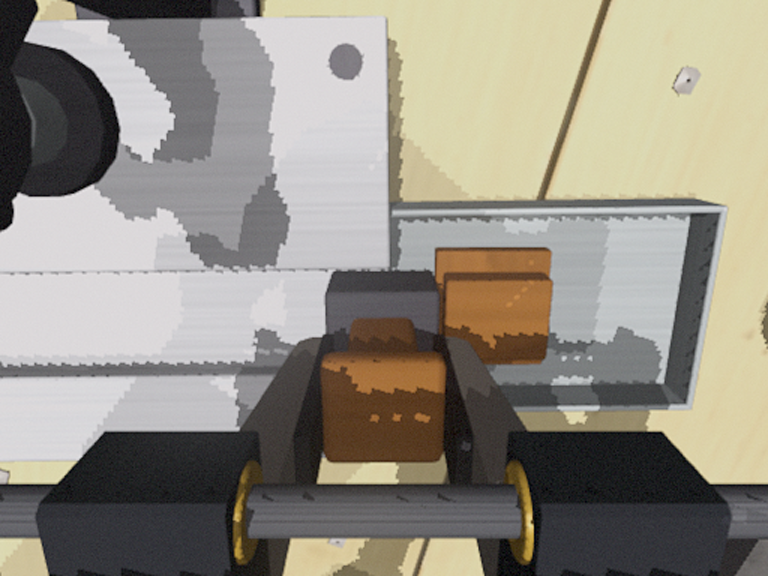

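The stub lies in the tray at (495,305). Next I back off, lift and carry the scraper to the mat.

```bash
P="python3 -m pendant"
$P '[[0,-0.05,0,0,0,0,-1],[0,-0.05,0,0,0,0,-1],[0,-0.05,-0.15,0,0,0,-1],[0,-0.05,-0.3,0,0,0,-1],[0,-0.05,-0.45,0,0,0,-1],[0,-0.05,-0.45,0,0,0,-1],[0,-0.05,-0.45,0,0,0,-1]]'
python3 go.py 400,-200,172,0 349,-278,172,-14 349,-278,72,-14
```

```text
time: 16.25
eef_pos: [478.2, -97.0, 172.5]
tool_rot: [180.0, -0.0, 13.9]
contact_force: [0.0, 0.4, -3.3]
grip_width: 35.2
gripper_force: 50.0
16.25 [478.2 -97.  172.5] [180.   -0.   13.9] 35.2
400,-200,172,0 [-0.5031, 0.4062, 0.0027] [0.0, -0.0, 0.161] rows 3
349,-278,172,-14 [-0.255, 0.39, 0.0] [0.0, -0.0, 0.163] rows 2
349,-278,72,-14 [0.0, -0.0, 0.5] [0.0, 0.0, 0.0] rows 2
```

```bash
P="python3 -m pendant"
$P '[[-0.15,0.13,0,0,0,0.05,-1],[-0.3,0.26,0,0,0,0.1,-1],[-0.4,0.36,0,0,0,0.13,-1],[-0.503,0.406,0,0,0,0.161,-1],[-0.503,0.406,0,0,0,0.161,-1],[-0.503,0.406,0,0,0,0.161,-1]]' | sed -n 2,6p
$P '[[-0.12,0.19,0,0,0,0.08,-1],[-0.255,0.39,0,0,0,0.163,-1],[-0.255,0.39,0,0,0,0.163,-1],[-0.255,0.39,0,0,0,0.163,-1],[-0.255,0.39,0,0,0,0.163,-1]]' | sed -n 2,6p
$P '[[0,0,0.15,0,0,0,-1],[0,0,0.3,0,0,0,-1],[0,0,0.4,0,0,0,-1],[0,0,0.45,0,0,0,-1],[0,0,0.49,0,0,0,-1],[0,0,0.5,0,0,0,-1],[0,0,0.5,0,0,0,-1]]'
```

```text
eef_pos: [399.1, -199.3, 171.0]
tool_rot: [-179.8, 0.1, -0.0]
contact_force: [-0.0, 0.3, -3.5]
grip_width: 35.2
gripper_force: 50.0
eef_pos: [349.6, -276.8, 172.2]
tool_rot: [-179.9, 0.1, -13.9]
contact_force: [0.7, 0.3, -3.9]
grip_width: 35.2
gripper_force: 50.0
time: 18.05
eef_pos: [349.6, -278.4, 73.5]
tool_rot: [180.0, -0.0, -14.0]
contact_force: [-0.3, 1.0, -4.0]
grip_width: 35.6
gripper_force: 50.0
```

```bash
P="python3 -m pendant"
$P '[[0,0,0.012,0,0,0,-1],[0,0,0.012,0,0,0,-1],[0,0,0.012,0,0,0,-1]]'
$P '[[0,0,0,0,0,0,0.2],[0,0,0,0,0,0,0.2],[0,0,0,0,0,0,0.6],[0,0,0,0,0,0,0.6],[0,0,-0.2,0,0,0,0.6],[0,0,-0.4,0,0,0,0.6],[0,0,-0.6,0,0,0,0.6],[0,0,-0.6,0,0,0,0.6]]'
python3 w.py w7; python3 sc.py|head -2
python3 go.py 400,-120,250,10 410,40,250,50 
```

```text
time: 18.35
eef_pos: [349.3, -278.6, 71.1]
tool_rot: [180.0, -0.0, -14.0]
contact_force: [0.2, -0.6, -3.8]
grip_width: 35.4
gripper_force: 50.0
time: 19.15
eef_pos: [351.4, -281.3, 196.8]
tool_rot: [179.6, -0.5, -14.0]
contact_force: [0.3, 0.4, 0.9]
grip_width: 73.6
gripper_force: 0.0
19.2 [ 350.39096    -279.95047913  193.72771199] [179.74166089  -0.30552865 -13.9881516 ] 73.31943596784673
([88.7, 56.9], 914, [[477.8, -184.5], [41.1, 40.6], 13.7], [473.0, -192.3, 86.0])
([252.5, 181.5], 828, [[356.9, -279.3], [35.2, 20.8], 75.9], [358.8, -280.2, 86.0])
19.25 [ 349.5 -278.7  191.4] [ 1.799e+02 -1.000e-01 -1.400e+01] 73.5
400,-120,250,10 [0.0539, -0.8307, -0.2941] [0.001, -0.001, -0.279] rows 4
410,40,250,50 [0.1882, -0.7792, -0.0] [0.0, 0.0, -0.465] rows 5
```

View pics/w7.png

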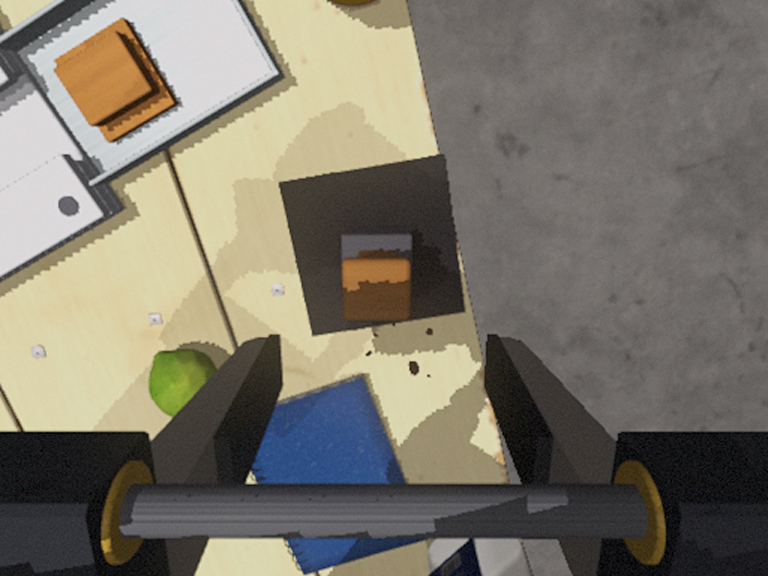

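The scraper stands on its mat at about (375,280), and the stub is in the tray at (110,75). Next, the slats.

```bash
P="python3 -m pendant"
$P '[[0.054,-0.83,-0.294,0,0,-0.279,1],[0.054,-0.83,-0.294,0,0,-0.279,1],[0.054,-0.83,-0.294,0,0,-0.279,1],[0.054,-0.83,-0.294,0,0,-0.279,1],[0.054,-0.83,-0.294,0,0,-0.279,1],[0.054,-0.83,-0.294,0,0,-0.279,1]]' | sed -n 2,3p
$P '[[0.19,-0.78,0,0,0,-0.465,1],[0.19,-0.78,0,0,0,-0.465,1],[0.19,-0.78,0,0,0,-0.465,1],[0.19,-0.78,0,0,0,-0.465,1],[0.19,-0.78,0,0,0,-0.465,1],[0.19,-0.78,0,0,0,-0.465,1],[0.19,-0.78,0,0,0,-0.465,1]]' | sed -n 2,3p
python3 go.py 375,215,190,95
```

```text
eef_pos: [399.1, -119.6, 247.8]
tool_rot: [-179.9, 0.1, 10.0]
eef_pos: [409.7, 39.4, 248.3]
tool_rot: [-179.9, 0.1, 49.7]
20.55 [409.7  39.4 248.3] [-1.799e+02  1.000e-01  4.970e+01] 92.0
375,215,190,95 [0.5575, -0.6999, 0.2919] [-0.001, 0.0, -0.527] rows 6
```

```bash
P="python3 -m pendant"
$P '[[0.56,-0.7,0.1,0,0,-0.527,1],[0.56,-0.7,0.1,0,0,-0.527,1],[0.56,-0.7,0.1,0,0,-0.527,1],[0.56,-0.7,0.2,0,0,-0.527,1],[0.56,-0.7,0.29,0,0,-0.527,1],[0.56,-0.7,0.29,0,0,-0.527,1],[0.56,-0.7,0.29,0,0,-0.527,1],[0.56,-0.7,0.29,0,0,-0.527,1]]' | sed -n 2,3p
cat > sl.py <<'E'
from h import *
import sys
zt=float(sys.argv[2]) if len(sys.argv)>2 else 16
for n in sys.argv[1].split(','):
  c=eyes.read_camera(n)
  for d in models.outline_of(n,'slat_1')[:3]:
    m=d['region'].astype(np.uint8);ct=max(cv2.findContours(m,0,2)[0],key=cv2.contourArea).reshape(-1,2)
    print(n,round(d['score'],2),[int(v) for v in d['extent']],[np.round(t,1).tolist() for t in cv2.minAreaRect(ray(c,ct,zt)[:,:2].astype(np.float32))])
E
python3 sl.py top,wrist; python3 w.py w8
```

```text
eef_pos: [375.5, 215.6, 191.4]
tool_rot: [180.0, 0.0, 95.0]
top 0.79 [155, 215, 176, 237] [[372.6, 213.5], [40.6, 60.3], 1.1]
top 0.57 [126, 146, 183, 168] [[561.6, 253.1], [45.7, 159.8], 2.2]
top 0.17 [207, 135, 338, 229] [[527.0, -66.4], [237.3, 336.2], 15.1]
wrist 0.78 [412, 58, 500, 231] [[558.1, 253.2], [51.6, 160.0], 2.0]
wrist 0.65 [230, 27, 280, 201] [[367.2, 264.1], [44.4, 158.9], 4.6]
21.6 [375.34730876 216.06912318 191.73811797] [ 1.79958823e+02 -5.65525878e-03  9.51651210e+01] 92.2609982852084
```

View pics/w8.png

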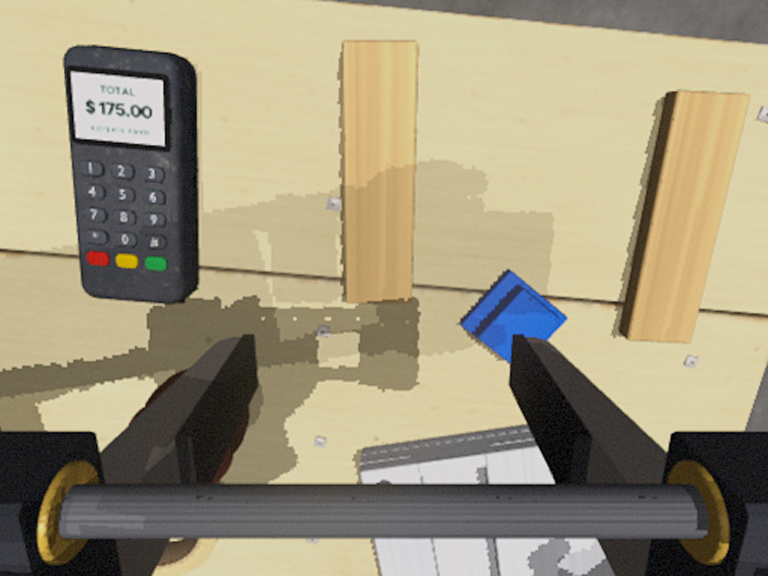

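Slat A is at (380,170) px, which is world (367,264) with yaw 94.6°. Slat B is at (690,215) px, world (559,253) with yaw 92°. There are only two. I'll grip A 38 mm off its middle.

```bash
python3 go.py 370.2,226.2,28.5,94.6 
```

```text
21.6 [375.3 216.1 191.7] [180.   -0.   95.2] 92.3
370.2,226.2,28.5,94.6 [0.0527, -0.0217, 0.8162] [0.0, -0.0, 0.007] rows 4
```

```bash
P="python3 -m pendant"
$P '[[0.053,-0.022,0.2,0,0,0.007,1],[0.053,-0.022,0.4,0,0,0.007,1],[0.053,-0.022,0.6,0,0,0.007,1],[0.053,-0.022,0.72,0,0,0.007,1],[0.053,-0.022,0.78,0,0,0.007,1],[0.053,-0.022,0.815,0,0,0.007,1],[0.053,-0.022,0.815,0,0,0.007,1]]' | sed -n 2,6p
$P '[[0,0,0,0,0,0,-1],[0,0,0,0,0,0,-1],[0,0,0,0,0,0,-1],[0,0,0,0,0,0,-1],[0,0,0,0,0,0,-1],[0,0,0,0,0,0,-1],[0,0,0,0,0,0,-1]]' 45
$P '[[0,0,-0.1,0,0,0,-1],[0,0,-0.2,0,0,0,-1],[0,0,-0.35,0,0,0,-1],[0,0,-0.45,0,0,0,-1],[0,0,-0.45,0,0,0,-1]]'
python3 sl.py wrist 114
python3 - <<'E'
from h import *
for f in((496.2,-22.4,.2414),(495.4,-17.3,.2539),(495.8,-19.5,.245)):print(place(f,[[-15,0,30],[-53,0,30],[45,0,176]]).round(1).tolist())
E
```

```text
eef_pos: [369.9, 226.5, 28.6]
tool_rot: [180.0, -0.0, 94.6]
contact_force: [-0.7, -0.8, 0.2]
grip_width: 91.5
gripper_force: 0.0
time: 23.0
eef_pos: [369.8, 226.5, 28.6]
tool_rot: [180.0, -0.0, 94.6]
contact_force: [0.0, 0.0, 1.5]
grip_width: 43.7
gripper_force: 45.0
time: 23.5
eef_pos: [371.7, 227.1, 121.0]
tool_rot: [179.7, -0.1, 94.6]
contact_force: [-0.1, 0.5, -0.6]
grip_width: 43.6
gripper_force: 45.0
wrist 0.97 [205, 0, 313, 321] [[367.8, 265.3], [42.6, 151.1], 4.1]
wrist 0.7 [447, 67, 510, 276] [[470.4, 271.9], [29.7, 99.9], 16.7]
[[481.6, -26.0, 30.0], [444.7, -35.1, 30.0], [539.9, -11.6, 176.0]]
[[480.9, -21.1, 30.0], [444.1, -30.6, 30.0], [539.0, -6.0, 176.0]]
[[481.2, -23.1, 30.0], [444.4, -32.4, 30.0], [539.5, -8.6, 176.0]]
```

```bash
python3 go.py 375,110,160,55 376.5,-49.5,150,14.1 376.5,-49.5,66,14.1 444.4,-32.6,66,14.1 444.4,-32.6,59.5,14.1
```

```text
23.6 [369.3 226.4 117.8] [-180.     0.    94.6] 43.5
375,110,160,55 [-0.5822, -0.0189, -0.2108] [-0.0, 0.0, 0.461] rows 5
376.5,-49.5,150,14.1 [-0.649, 0.4636, 0.05] [0.0, -0.0, 0.476] rows 5
376.5,-49.5,66,14.1 [-0.0, -0.0, 0.42] [0.0, 0.0, 0.0] rows 2
444.4,-32.6,66,14.1 [0.3499, 0.0008, 0.0] [0.0, 0.0, 0.0] rows 2
444.4,-32.6,59.5,14.1 [-0.0, -0.0, 0.0325] [0.0, 0.0, 0.0] rows 1
```

```bash
P="python3 -m pendant"
$P '[[-0.1,0,-0.2,0,0,0.08,-1],[-0.25,0,-0.21,0,0,0.16,-1],[-0.4,-0.02,-0.21,0,0,0.25,-1],[-0.5,-0.02,-0.21,0,0,0.34,-1],[-0.58,-0.02,-0.21,0,0,0.42,-1],[-0.58,-0.02,-0.21,0,0,0.46,-1],[-0.58,-0.02,-0.21,0,0,0.46,-1]]' | sed -n 2,5p
$P '[[-0.15,0.1,0.05,0,0,0.08,-1],[-0.3,0.2,0.05,0,0,0.16,-1],[-0.45,0.3,0.05,0,0,0.25,-1],[-0.55,0.4,0.05,0,0,0.34,-1],[-0.65,0.464,0.05,0,0,0.42,-1],[-0.65,0.464,0.05,0,0,0.476,-1],[-0.65,0.464,0.05,0,0,0.476,-1],[-0.65,0.464,0.05,0,0,0.476,-1]]' | sed -n 2,5p
$P '[[0,0,0.15,0,0,0,-1],[0,0,0.3,0,0,0,-1],[0,0,0.4,0,0,0,-1],[0,0,0.42,0,0,0,-1],[0,0,0.42,0,0,0,-1],[0,0,0.42,0,0,0,-1]]' | sed -n 2,5p
python3 sl.py wrist 53.5; python3 go.py 444.4,-32.6,66,14.1
```

```text
eef_pos: [373.9, 110.1, 158.6]
tool_rot: [-179.8, 0.1, 55.0]
contact_force: [-0.4, 0.7, -0.8]
grip_width: 43.7
eef_pos: [376.3, -48.5, 149.6]
tool_rot: [-179.9, 0.1, 14.4]
contact_force: [0.2, 0.1, -1.7]
grip_width: 43.6
eef_pos: [377.6, -49.3, 67.4]
tool_rot: [179.9, -0.1, 14.3]
contact_force: [0.5, -0.4, -1.0]
grip_width: 43.2
wrist 0.95 [207, 1, 310, 322] [[411.2, -40.4], [157.6, 44.1], 13.7]
25.8 [377.8 -49.5  67.6] [ 1.799e+02 -1.000e-01  1.420e+01] 43.7
444.4,-32.6,66,14.1 [0.3436, -0.0002, 0.0087] [0.001, -0.001, 0.002] rows 2
```

```bash
P="python3 -m pendant"
$P '[[0.1,0,0.005,0,0,0,-1],[0.2,0,0.005,0,0,0,-1],[0.3,0,0.005,0,0,0,-1],[0.345,0,0.005,0,0,0,-1],[0.345,0,0.005,0,0,0,-1],[0.345,0,0.02,0,0,0,-1],[0.345,0,0.03,0,0,0,-1],[0.345,0,0.03,0,0,0,-1]]'
python3 w.py w9; python3 sl.py wrist 48
```

```text
time: 26.6
eef_pos: [442.6, -32.2, 59.9]
tool_rot: [-180.0, 0.1, 14.2]
contact_force: [0.2, -0.3, -1.4]
grip_width: 43.7
gripper_force: 45.0
26.65 [442.88917048 -32.28846703  60.07694745] [-1.79972459e+02  4.60873632e-02  1.41743854e+01] 43.50648147868762
wrist 0.74 [211, 90, 308, 323] [[459.9, -27.5], [120.6, 43.7], 13.5]
```

View pics/w9.png

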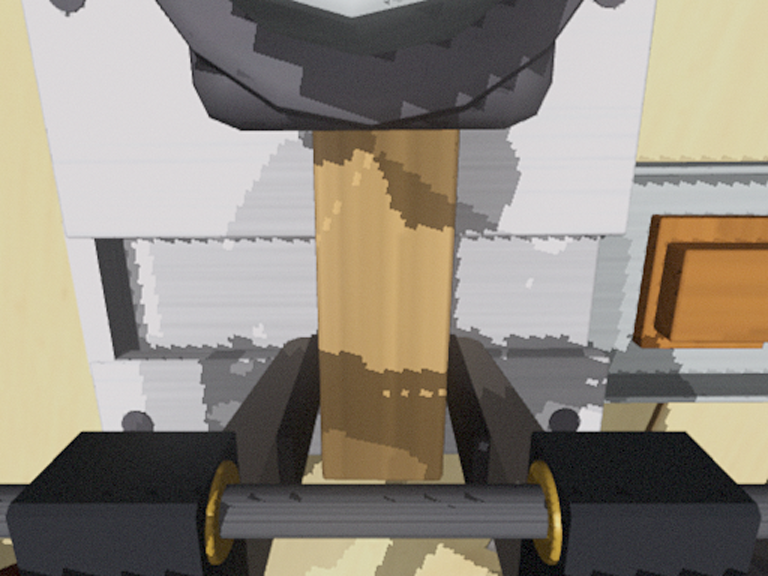

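The slat lies across the slot, with its centre at u≈386 against 382 expected for fixture y = 0. I'll check x from the same picture.

```bash
python3 - <<'E'
from h import *
import pickle
W=pickle.load(open('w.pkl','rb'));a=np.radians(14.1);n=np.array([np.cos(a),np.sin(a)]);t=np.array([-n[1],n[0]])
L=ray(W,np.float64([[66,236],[627,236],[390,236]])/1.5,30)[:,:2];E=ray(W,np.float64([[383,478]])/1.5,48)[:,:2]
print('lip',L@n,L@t,np.degrees(np.arctan2(*(L[0]-L[1])[::-1]))-90,'near end x fixture',E@n-L[2]@n-12)
print('fixture y0 t',(L[1]@t+85),(L[0]@t-110),'slat t',ray(W,np.float64([[386,236]])/1.5,48)[:,:2]@t,'bed n',L[2]@n-3)
E
```

```text
lip [464.69251023 464.78144433 464.74390208] [ -28.48202929 -222.39828966 -140.53933079] 14.126277054045744 near end x fixture [-96.89541006]
fixture y0 t -137.39828966491015 -138.4820292876986 slat t [-139.06032788] bed n 461.7439020799344
```

x is within 2 mm, y within 1 mm and yaw 14.13°. I'll set it down and release.

```bash
P="python3 -m pendant"
$P '[[0,0,0.007,0,0,0,-1],[0,0,0.007,0,0,0,-1],[0,0,0.007,0,0,0,-0.1],[0,0,0.007,0,0,0,0.2],[0,0,0.007,0,0,0,0.4],[0,0,-0.2,0,0,0,0.4],[0,0,-0.4,0,0,0,0.4],[0,0,-0.55,0,0,0,1]]'
python3 - <<'E'
import numpy as np
a=np.radians(92);print(559.3-38*np.cos(a),253.2-38*np.sin(a))
E
python3 go.py 430,60,240,40 520,170,190,85 560.6,205,190,92
```

```text
time: 27.55
eef_pos: [444.4, -32.5, 172.9]
tool_rot: [179.9, -0.1, 14.2]
contact_force: [1.0, 0.2, -0.3]
grip_width: 70.0
gripper_force: 0.0
560.626180874695 215.22314857327436
27.55 [444.4 -32.5 172.9] [ 1.799e+02 -1.000e-01  1.420e+01] 70.0
430,60,240,40 [0.0446, -0.4654, -0.3359] [0.001, -0.001, -0.3] rows 4
520,170,190,85 [0.6983, -0.1321, 0.25] [0.0, 0.0, -0.524] rows 6
560.6,205,190,92 [0.192, 0.187, 0.0] [0.0, 0.0, -0.081] rows 2
```

```bash
P="python3 -m pendant"
$P '[[0.045,-0.465,-0.336,0,0,-0.3,1],[0.045,-0.465,-0.336,0,0,-0.3,1],[0.045,-0.465,-0.336,0,0,-0.3,1],[0.045,-0.465,-0.336,0,0,-0.3,1],[0.045,-0.465,-0.336,0,0,-0.3,1],[0.045,-0.465,-0.336,0,0,-0.3,1]]' | sed -n 2,3p
$P '[[0.7,-0.13,0.1,0,0,-0.524,1],[0.7,-0.13,0.1,0,0,-0.524,1],[0.7,-0.13,0.1,0,0,-0.524,1],[0.7,-0.13,0.2,0,0,-0.524,1],[0.7,-0.13,0.25,0,0,-0.524,1],[0.7,-0.13,0.25,0,0,-0.524,1],[0.7,-0.13,0.25,0,0,-0.524,1]]' | sed -n 2,3p
$P '[[0.19,0.187,0,0,0,-0.081,1],[0.19,0.187,0,0,0,-0.081,1],[0.19,0.187,0,0,0,-0.081,1],[0.19,0.187,0,0,0,-0.081,1]]' | sed -n 2,3p
python3 sl.py wrist,wrist;python3 go.py 560.6,215.2,28.5,92
```

```text
eef_pos: [429.1, 59.4, 236.4]
tool_rot: [-179.9, 0.1, 39.8]
eef_pos: [519.6, 168.9, 185.7]
tool_rot: [-179.8, 0.0, 84.8]
eef_pos: [560.6, 203.8, 187.9]
tool_rot: [180.0, 0.0, 91.8]
wrist 0.91 [103, 360, 252, 384] [[474.4, -34.1], [170.0, 34.4], 1.8]
wrist 0.6 [231, 22, 288, 203] [[562.4, 254.1], [45.4, 159.1], 2.1]
wrist 0.82 [105, 360, 250, 384] [[475.0, -34.3], [171.3, 34.4], 1.8]
wrist 0.56 [231, 19, 283, 205] [[562.4, 254.2], [43.9, 159.3], 2.1]
29.45 [560.6 204.1 188.3] [179.9   0.   91.9] 91.9
560.6,215.2,28.5,92 [0.0557, 0.0013, 0.7991] [0.001, 0.0, -0.001] rows 4
```

```bash
P="python3 -m pendant"
$P '[[0.06,0.017,0.2,0,0,0,1],[0.06,0.017,0.4,0,0,0,1],[0.06,0.017,0.6,0,0,0,1],[0.06,0.017,0.7,0,0,0,1],[0.06,0.017,0.76,0,0,0,1],[0.06,0.017,0.798,0,0,0,1],[0.06,0.017,0.798,0,0,0,1]]' | sed -n 2,6p
$P '[[0,0,0,0,0,0,-1],[0,0,0,0,0,0,-1],[0,0,0,0,0,0,-1],[0,0,0,0,0,0,-1],[0,0,0,0,0,0,-1],[0,0,0,0,0,0,-1],[0,0,0,0,0,0,-1]]' 45
$P '[[0,0,-0.1,0,0,0,-1],[0,0,-0.2,0,0,0,-1],[0,0,-0.35,0,0,0,-1],[0,0,-0.5,0,0,0,-1],[0,0,-0.66,0,0,0,-1],[0,0,-0.66,0,0,0,-1]]'
python3 go.py 430,140,170,55 376.5,-49.5,165,14.1 376.5,-49.5,82,14.1 444.8,-30.6,82,14.1 444.8,-30.6,76,14.1
```

```text
eef_pos: [563.8, 216.6, 28.2]
tool_rot: [180.0, 0.0, 92.0]
contact_force: [0.7, -0.8, 0.1]
grip_width: 92.1
gripper_force: 0.0
time: 30.85
eef_pos: [563.8, 216.7, 28.1]
tool_rot: [180.0, -0.0, 92.0]
contact_force: [-0.3, 0.1, 0.3]
grip_width: 43.5
gripper_force: 45.0
time: 31.45
eef_pos: [566.8, 217.3, 165.3]
tool_rot: [179.5, -0.1, 92.0]
contact_force: [1.6, 0.8, -0.5]
grip_width: 43.2
gripper_force: 45.0
31.45 [566.8 217.3 165.3] [ 1.795e+02 -1.000e-01  9.200e+01] 43.2
430,140,170,55 [-0.3626, -0.6966, -0.0307] [0.006, -0.003, 0.43] rows 5
376.5,-49.5,165,14.1 [-0.9296, 0.3243, 0.025] [0.0, -0.0, 0.476] rows 5
376.5,-49.5,82,14.1 [-0.0, -0.0, 0.415] [0.0, 0.0, 0.0] rows 2
444.8,-30.6,82,14.1 [0.3542, -0.0085, -0.0] [0.0, 0.0, 0.0] rows 2
444.8,-30.6,76,14.1 [-0.0, -0.0, 0.03] [0.0, 0.0, 0.0] rows 1
```

```bash
P="python3 -m pendant"
$P '[[-0.06,-0.12,-0.04,0,0,0.08,-1],[-0.12,-0.24,-0.04,0,0,0.16,-1],[-0.2,-0.36,-0.04,0,0,0.24,-1],[-0.28,-0.5,-0.04,0,0,0.32,-1],[-0.35,-0.64,-0.04,0,0,0.4,-1],[-0.35,-0.69,-0.04,0,0,0.43,-1],[-0.35,-0.69,-0.04,0,0,0.43,-1]]' | sed -n 2,5p
$P '[[-0.16,0.05,0.02,0,0,0.08,-1],[-0.32,0.11,0.02,0,0,0.16,-1],[-0.48,0.17,0.02,0,0,0.24,-1],[-0.64,0.22,0.02,0,0,0.32,-1],[-0.8,0.28,0.02,0,0,0.4,-1],[-0.93,0.324,0.02,0,0,0.476,-1],[-0.93,0.324,0.02,0,0,0.476,-1],[-0.93,0.324,0.02,0,0,0.476,-1]]' | sed -n 2,5p
python3 go.py 376.5,-49.5,82,14.1 444.7,-31.1,82,14.1
```

```text
eef_pos: [426.2, 141.7, 166.4]
tool_rot: [-179.9, 0.1, 55.0]
contact_force: [1.1, -0.0, -0.5]
grip_width: 43.6
eef_pos: [374.9, -47.7, 163.7]
tool_rot: [-180.0, 0.0, 14.2]
contact_force: [-0.7, -0.0, -1.0]
grip_width: 43.5
32.95 [374.9 -47.7 163.7] [-180.     0.    14.2] 43.5
376.5,-49.5,82,14.1 [0.0055, 0.0112, 0.4083] [-0.001, 0.0, 0.001] rows 2
444.7,-31.1,82,14.1 [0.3531, -0.0062, -0.0] [0.0, 0.0, 0.0] rows 2
```

```bash
P="python3 -m pendant"
$P '[[0.005,0.01,0.15,0,0,0,-1],[0.005,0.01,0.3,0,0,0,-1],[0.005,0.01,0.38,0,0,0,-1],[0.005,0.01,0.405,0,0,0,-1],[0.005,0.01,0.405,0,0,0,-1],[0.005,0.01,0.405,0,0,0,-1]]' | sed -n 2,5p
$P '[[0.1,0,0,0,0,0,-1],[0.2,0,0,0,0,0,-1],[0.3,-0.006,0,0,0,0,-1],[0.353,-0.006,0,0,0,0,-1],[0.353,-0.006,0,0,0,0,-1],[0.353,-0.006,0,0,0,0,-1]]' 
python3 w.py w10;python3 sl.py wrist 66;python3 go.py 444.7,-31.1,76.5,14.1
```

```text
eef_pos: [377.0, -49.1, 83.8]
tool_rot: [180.0, -0.1, 14.2]
contact_force: [-0.2, -0.9, -1.3]
grip_width: 43.2
time: 34.15
eef_pos: [444.0, -30.9, 83.2]
tool_rot: [180.0, 0.0, 14.1]
contact_force: [0.7, -0.2, -1.9]
grip_width: 43.6
gripper_force: 45.0
34.2 [443.68200757 -30.94016873  83.04257815] [-1.79994256e+02  2.80074048e-02  1.41201385e+01] 43.60768173392325
wrist 0.69 [207, 90, 305, 321] [[457.6, -26.6], [123.5, 45.2], 14.0]
34.3 [443.6 -31.   83. ] [-180.     0.    14.1] 43.5
444.7,-31.1,76.5,14.1 [0.0052, 0.0018, 0.0324] [-0.0, 0.0, -0.0] rows 1
```

View pics/w10.png

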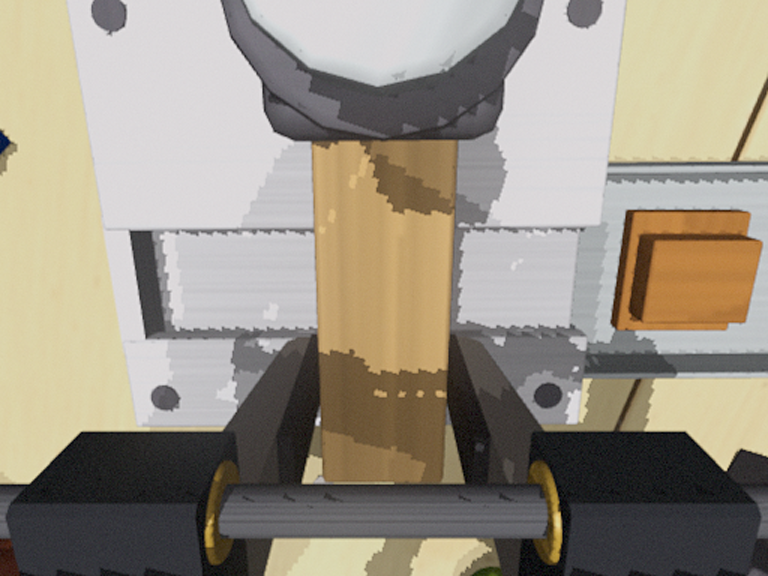

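Slat B sits squarely over the first, at (383,310). I'll lower it and release.

```bash
P="python3 -m pendant"
$P '[[0.004,0.001,0.02,0,0,0,-1],[0.004,0.001,0.035,0,0,0,-1],[0.004,0.001,0.043,0,0,0,-1],[0.004,0.001,0.043,0,0,0,-1],[0.004,0.001,0.043,0,0,0,-1]]' 
$P '[[0,0,0,0,0,0,-0.1],[0,0,0,0,0,0,0.2],[0,0,0,0,0,0,0.4],[0,0,0,0,0,0,0.4],[0,0,-0.2,0,0,0,0.4],[0,0,-0.4,0,0,0,0.4],[0,0,-0.4,0,0,0,1],[0,0,-0.4,0,0,0,1]]'
python3 sl.py wrist 62; python3 w.py w11
python3 - <<'E'
from h import *
for n in('top','wrist','scene'):
  c=eyes.read_camera(n)
  for d in models.recognise(n,'knob_grip')[:2]:e=d['extent'];print(n,round(d['score'],2),e,ray(c,[(e[0]+e[2])/2,(e[1]+e[3])/2],198).round(1))
cv2.imwrite('pics/s12.png',cv2.resize(c['pixels'][110:260,190:390],(800,600),interpolation=cv2.INTER_CUBIC))
E
```

```text
time: 34.8
eef_pos: [445.0, -30.9, 74.3]
tool_rot: [-180.0, 0.0, 14.1]
contact_force: [-0.4, -0.2, -0.7]
grip_width: 43.4
gripper_force: 45.0
time: 35.6
eef_pos: [445.8, -31.1, 155.2]
tool_rot: [179.9, -0.1, 14.1]
contact_force: [-0.3, 0.2, -0.6]
grip_width: 78.3
gripper_force: 0.0
wrist 0.76 [219, 92, 287, 251] [[460.0, -26.1], [118.2, 44.3], 13.7]
35.75 [444.04245315 -30.52390634 152.87109339] [-1.79903996e+02  1.43004445e-01  1.41102080e+01] 90.23673683464227
top 0.44 [219.3, 140.4, 228.5, 156.3] [[552.3  46.4 198. ]]
top 0.44 [327.5, 212.0, 366.6, 257.8] [[ 356.3 -242.   198. ]]
```

View pics/w11.png

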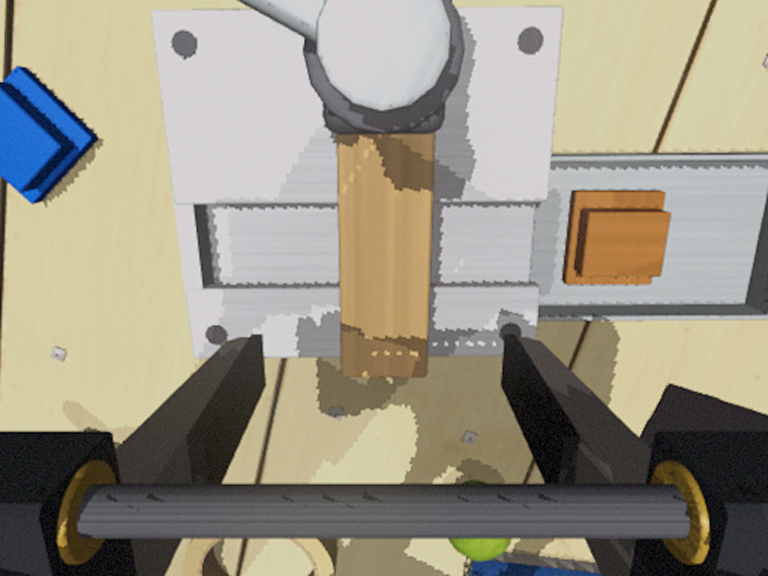

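The stack lies square under the clamp at (385,250). I've used my picture allowance, so I go on by numbers only. Next I hover above the knob.

```bash
python3 - <<'E'
from h import *
import pickle
W=pickle.load(open('w.pkl','rb'))
print('hub',ray(W,np.float64([[388,38]])/1.5,176))
E
python3 go.py 440,-20,280,14 554,46,280,14
```

```text
hub [[539.63489452  -6.8960786  176.        ]]
36.05 [444.8 -30.8 153.9] [-1.80e+02  1.00e-01  1.41e+01] 91.7
440,-20,280,14 [-0.0107, -0.0586, -0.6307] [-0.0, 0.001, 0.001] rows 3
554,46,280,14 [0.6329, -0.1823, -0.0] [0.0, 0.0, 0.0] rows 3
```

Hub at (539.6, -6.9), which agrees with the fit.

```bash
P="python3 -m pendant"
$P '[[-0.01,-0.06,-0.63,0,0,0,1],[-0.01,-0.06,-0.63,0,0,0,1],[-0.01,-0.06,-0.63,0,0,0,1],[-0.01,-0.06,-0.63,0,0,0,1],[-0.01,-0.06,-0.63,0,0,0,1]]' | sed -n 2,3p
$P '[[0.63,-0.18,0,0,0,0,1],[0.63,-0.18,0,0,0,0,1],[0.63,-0.18,0,0,0,0,1],[0.63,-0.18,0,0,0,0,1],[0.63,-0.18,0,0,0,0,1]]' | sed -n 2,3p
cat > kn.py <<'E'
from h import *
C=np.array([539.6,-6.9])
for k in range(2):
  W=eyes.read_camera('wrist')
  for d in models.recognise('wrist','knob_grip')[:3]:
    e=d['extent'];print(round(d['score'],2),np.round(e),ray(W,[(e[0]+e[2])/2,(e[1]+e[3])/2],198).round(1))
g=W['pixels'].max(2);best=[]
for rad in np.arange(0,360,1):
  a=np.radians(rad);p=C+55*np.array([np.cos(a),np.sin(a)])
  th=np.linspace(0,2*np.pi,24)
  s=[]
  for rr,z in((8,219),(9,200),(14.5,219)):
    P=proj(W,np.c_[p[0]+rr*np.cos(th),p[1]+rr*np.sin(th),0*th+z]).round().astype(int)
    ok=(P[:,0]>=0)&(P[:,0]<512)&(P[:,1]>=0)&(P[:,1]<330)
    s.append(g[P[ok,1],P[ok,0]].mean() if ok.sum()>20 else np.nan)
  best.append((s[2]-s[0]-s[1],rad,s[0],p.round(1)))
best=[b for b in best if b[0]==b[0]];best.sort(key=lambda b:-b[0]);print(best[:4]);print(ctrl.state()['eef_pos'])
E
python3 kn.py
```

```text
eef_pos: [440.3, -19.7, 280.1]
tool_rot: [180.0, -0.0, 14.1]
eef_pos: [552.6, 46.0, 277.7]
tool_rot: [-179.9, 0.3, 14.2]
0.83 [239. 184. 271. 228.] [[550.4  47.  198. ]]
0.93 [237. 185. 269. 228.] [[549.1  47.2 198. ]]
[(np.float64(21.08333333333334), np.int64(235), np.float64(24.208333333333332), array([508.1, -52. ])), (np.float64(17.666666666666668), np.int64(234), np.float64(22.125), array([507.3, -51.4])), (np.float64(16.916666666666668), np.int64(237), np.float64(21.75), array([509.6, -53. ])), (np.float64(15.54166666666666), np.int64(236), np.float64(22.708333333333332), array([508.8, -52.5]))]
[552.78744342  45.28742052 280.07821871]
```

```bash
P="python3 -m pendant"
$P '[[-0.009,-0.011,0.15,0,0,0,1],[-0.009,-0.011,0.28,0,0,0,1],[-0.009,-0.011,0.34,0,0,0,1],[-0.009,-0.011,0.35,0,0,0,1],[-0.009,-0.011,0.35,0,0,0,1]]' | sed -n 2,6p
$P '[[0,0,0,0,0,0,-1],[0,0,0,0,0,0,-1],[0,0,0,0,0,0,-1],[0,0,0,0,0,0,-1],[0,0,0,0,0,0,-1],[0,0,0,0,0,0,-1],[0,0,0,0,0,0,-1],[0,0,0,0,0,0,-1]]' 30
python3 go.py
```

```text
eef_pos: [551.6, 47.3, 211.2]
tool_rot: [180.0, -0.0, 14.1]
contact_force: [-0.2, -0.6, 0.0]
grip_width: 91.9
gripper_force: 0.0
time: 38.55
eef_pos: [551.4, 47.6, 210.4]
tool_rot: [-180.0, 0.0, 14.1]
contact_force: [-0.0, 0.3, -0.0]
grip_width: 29.8
gripper_force: 0.0
38.55 [551.4  47.6 210.4] [-180.     0.    14.1] 29.8
```

```bash
P="python3 -m pendant"
$P '[[0,0,0,0,0,0,-1],[0,0,0,0,0,0,-1],[0,0,0,0,0,0,-1],[0,0,0,0,0,0,-1]]' 30
cat > circ.py <<'E'
# circle rows: current TCP angle about hub -> clockwise steps
from h import *
import sys
s=ctrl.state();C=np.array([539.6,-6.9]);p=np.array(s['eef_pos'])[:2];d=p-C;a0=np.arctan2(d[1],d[0]);y=np.radians(s['tool_rot'][2])
print('r',np.linalg.norm(d),'crank now',np.degrees(np.radians(104.1)-a0),'deg =',(np.radians(104.1)-a0)%(2*np.pi))
for k in np.linspace(0,float(sys.argv[1]),9)[1:]:
  q=C+55*np.array([np.cos(a0-np.radians(k)),np.sin(a0-np.radians(k))])-p
  print([round((np.cos(y)*q[0]+np.sin(y)*q[1])/200,3),round((np.sin(y)*q[0]-np.cos(y)*q[1])/200,3)])
E
python3 circ.py 120
```

```text
time: 38.95
eef_pos: [551.5, 47.0, 210.4]
tool_rot: [179.9, 0.0, 14.1]
contact_force: [0.6, -4.8, -0.7]
grip_width: 21.3
gripper_force: 30.0
r 55.18397060028388 crank now 26.552817215623385 deg = 0.4634340860928612
[np.float64(0.059), np.float64(0.041)]
[np.float64(0.106), np.float64(0.095)]
[np.float64(0.138), np.float64(0.16)]
[np.float64(0.151), np.float64(0.23)]
[np.float64(0.146), np.float64(0.302)]
[np.float64(0.123), np.float64(0.37)]
[np.float64(0.082), np.float64(0.429)]
[np.float64(0.028), np.float64(0.476)]
```

```bash
P="python3 -m pendant"
$P '[[0.059,0.041,0,0,0,0,-1],[0.106,0.095,0,0,0,0,-1],[0.138,0.16,0,0,0,0,-1],[0.151,0.23,0,0,0,0,-1],[0.146,0.302,0,0,0,0,-1],[0.123,0.37,0,0,0,0,-1],[0.082,0.429,0,0,0,0,-1],[0.028,0.476,0,0,0,0,-1]]'
python3 circ.py 120
```

```text
time: 39.75
eef_pos: [580.0, -44.0, 210.4]
tool_rot: [-179.9, -0.1, 14.1]
contact_force: [-1.7, 6.6, 1.8]
grip_width: 21.3
gripper_force: 30.0
r 54.78941914852075 crank now 146.66423939574204 deg = 2.5597738723888774
[np.float64(-0.064), np.float64(0.032)]
[np.float64(-0.135), np.float64(0.046)]
[np.float64(-0.206), np.float64(0.04)]
[np.float64(-0.274), np.float64(0.017)]
[np.float64(-0.333), np.float64(-0.023)]
[np.float64(-0.38), np.float64(-0.078)]
[np.float64(-0.412), np.float64(-0.142)]
[np.float64(-0.425), np.float64(-0.213)]
```

```bash
P="python3 -m pendant"
$P '[[-0.064,0.032,0,0,0,0,-1],[-0.135,0.046,0,0,0,0,-1],[-0.206,0.04,0,0,0,0,-1],[-0.274,0.017,0,0,0,0,-1],[-0.333,-0.023,0,0,0,0,-1],[-0.38,-0.078,0,0,0,0,-1],[-0.412,-0.142,0,0,0,0,-1],[-0.425,-0.213,0,0,0,0,-1]]'
python3 circ.py 120
```

```text
time: 40.55
eef_pos: [486.9, -24.1, 210.5]
tool_rot: [179.8, -0.1, 14.0]
contact_force: [5.6, -2.1, -3.3]
grip_width: 21.7
gripper_force: 30.0
r 55.42749236843146 crank now 266.0524177317311 deg = 4.643490672310052
[np.float64(0.007), np.float64(-0.072)]
[np.float64(0.029), np.float64(-0.14)]
[np.float64(0.069), np.float64(-0.2)]
[np.float64(0.123), np.float64(-0.247)]
[np.float64(0.187), np.float64(-0.279)]
[np.float64(0.257), np.float64(-0.294)]
[np.float64(0.329), np.float64(-0.289)]
[np.float64(0.397), np.float64(-0.267)]
```

```bash
P="python3 -m pendant"
$P '[[0.007,-0.072,0,0,0,0,-1],[0.029,-0.14,0,0,0,0,-1],[0.069,-0.2,0,0,0,0,-1],[0.123,-0.247,0,0,0,0,-1],[0.187,-0.279,0,0,0,0,-1],[0.257,-0.294,0,0,0,0,-1],[0.329,-0.289,0,0,0,0,-1],[0.397,-0.267,0,0,0,0,-1]]'
python3 circ.py 74
```

```text
time: 41.35
eef_pos: [550.7, 47.5, 210.3]
tool_rot: [179.8, 0.3, 14.2]
contact_force: [-6.6, -12.6, 3.5]
grip_width: 21.2
gripper_force: 30.0
r 55.53023634630244 crank now 25.64488098167856 deg = 0.4475876094123665
[np.float64(0.037), np.float64(0.025)]
[np.float64(0.071), np.float64(0.053)]
[np.float64(0.1), np.float64(0.086)]
[np.float64(0.124), np.float64(0.124)]
[np.float64(0.141), np.float64(0.165)]
[np.float64(0.151), np.float64(0.208)]
[np.float64(0.154), np.float64(0.252)]
[np.float64(0.151), np.float64(0.297)]
```

Crank is at about 6.73 rad. A further 74° gives about 8.02 rad, which is about 6 mm of spring.

```bash
P="python3 -m pendant"
$P '[[0.037,0.025,0,0,0,0,-1],[0.071,0.053,0,0,0,0,-1],[0.1,0.086,0,0,0,0,-1],[0.124,0.124,0,0,0,0,-1],[0.141,0.165,0,0,0,0,-1],[0.151,0.208,0,0,0,0,-1],[0.154,0.252,0,0,0,0,-1],[0.151,0.297,0,0,0,0,-1]]'
$P '[[0,0,0,0,0,0,-1],[0,0,0,0,0,0,-1]]' | sed -n 2,6p
python3 circ.py 8
python3 sl.py wrist 62
python3 - <<'E'
from h import *
for n in('top','scene'):
  c=eyes.read_camera(n)
  for nm,z in(('pad',62),('scraper',86),('stub_1',25)):
    print(n,nm,[(round(d['score'],2),np.round(d['extent']).tolist(),ray(c,[(d['extent'][0]+d['extent'][2])/2,(d['extent'][1]+d['extent'][3])/2],z)[0].round(0).tolist()) for d in models.recognise(n,nm)[:2]])
E
```

```text
time: 42.15
eef_pos: [594.0, 0.6, 210.3]
tool_rot: [-179.7, 0.2, 14.2]
contact_force: [-5.4, 4.7, 3.8]
grip_width: 21.7
gripper_force: 30.0
eef_pos: [594.2, -0.7, 210.3]
tool_rot: [-179.9, 0.1, 14.2]
contact_force: [-5.2, 0.8, 4.0]
grip_width: 21.6
gripper_force: 30.0
r 54.93999052006133 crank now 97.58256148227379 deg = 1.7031369903954758
[np.float64(-0.0), np.float64(0.005)]
[np.float64(-0.001), np.float64(0.01)]
[np.float64(-0.002), np.float64(0.014)]
[np.float64(-0.003), np.float64(0.019)]
[np.float64(-0.004), np.float64(0.024)]
[np.float64(-0.005), np.float64(0.028)]
[np.float64(-0.006), np.float64(0.033)]
[np.float64(-0.007), np.float64(0.038)]
wrist 0.54 [262, 312, 268, 322] [[453.3, -48.0], [8.4, 4.0], 14.8]
top pad []
top scraper [(0.61, [329.0, 228.0, 350.0, 247.0], [347.0, -245.0, 86.0])]
top stub_1 [(0.56, [290.0, 175.0, 314.0, 196.0], [484.0, -154.0, 25.0]), (0.47, [170.0, 182.0, 181.0, 197.0], [468.0, 189.0, 25.0])]
scene pad [(0.69, [205.0, 130.0, 348.0, 266.0], [553.0, -40.0, 62.0]), (0.43, [256.0, 192.0, 270.0, 206.0], [533.0, -12.0, 62.0])]
scene scraper [(0.82, [312.0, 273.0, 341.0, 315.0], [306.0, -262.0, 86.0])]
scene stub_1 [(0.71, [295.0, 229.0, 320.0, 253.0], [482.0, -155.0, 25.0]), (0.69, [174.0, 201.0, 199.0, 217.0], [449.0, 164.0, 25.0])]
```

The crank is at 7.99 rad, so I let go. The scraper seems to have been knocked to about y = -245, so I'll check it after rising.

```bash
P="python3 -m pendant"
$P '[[0,0,0,0,0,0,0],[0,0,0,0,0,0,0.3],[0,0,0,0,0,0,0.5],[0,0,0,0,0,0,0.5],[0,0,-0.15,0,0,0,0.5],[0,0,-0.35,0,0,0,0.5],[0,0,-0.4,0,0,0,0.5],[0,0,-0.4,0,0,0,0.5]]'
python3 - <<'E'
from h import *
from sc import brown
T=eyes.read_camera('top')
for o in brown(T,86):print(o)
for nm,z in(('mat_mid',0),('knob_grip',198)):
  print(nm,[(round(d['score'],2),np.round(d['extent']).tolist(),ray(T,[(d['extent'][0]+d['extent'][2])/2,(d['extent'][1]+d['extent'][3])/2],z)[0].round(0).tolist()) for d in models.recognise('top',nm)[:2]])
print(ray(T,[[508*.64+1,355*.64],[574*.64,400*.64],[325,213],[365,258]],0).round())
E
python3 go.py 500,-60,290,0 400,-160,250,-5
```

```text
time: 43.65
eef_pos: [596.2, -2.1, 292.7]
tool_rot: [179.9, -0.3, 14.1]
contact_force: [-0.8, -0.1, -0.0]
grip_width: 68.9
gripper_force: 0.0
([341.6, 238.7], 181, [[345.3, -249.7], [34.4, 33.5], 76.3], [345.2, -249.8, 86.0])
mat_mid [(0.74, [326.0, 213.0, 368.0, 256.0], [355.0, -280.0, 0.0]), (0.74, [228.0, 127.0, 336.0, 218.0], [522.0, -101.0, 0.0])]
knob_grip []
[[ 374. -223.    0.]
 [ 298. -336.    0.]
 [ 413. -219.    0.]
 [ 292. -329.    0.]]
43.8 [594.1  -1.7 288.2] [-179.9    0.2   14.1] 68.4
500,-60,290,0 [-0.5274, 0.1679, -0.0078] [-0.001, 0.002, 0.164] rows 3
400,-160,250,-5 [-0.5, 0.5, 0.2] [0.0, -0.0, 0.058] rows 3
```

The scraper still stands but has moved to (345,-250), about 31 mm off the mat's middle. That is too near the limit, so I'll put it back.

```bash
P="python3 -m pendant"
$P '[[-0.527,0.168,0,0,0,0.164,1],[-0.527,0.168,0,0,0,0.164,1],[-0.527,0.168,0,0,0,0.164,1],[-0.527,0.168,0,0,0,0.164,1],[-0.527,0.168,0,0,0,0.164,1],[-0.527,0.168,0,0,0,0.164,1]]' | sed -n 2,3p
$P '[[-0.5,0.5,0.2,0,0,0.116,1],[-0.5,0.5,0.2,0,0,0.116,1],[-0.5,0.5,0.2,0,0,0.116,1],[-0.5,0.5,0.2,0,0,0.116,1],[-0.5,0.5,0.2,0,0,0.116,1],[-0.5,0.5,0.2,0,0,0.116,1]]' | sed -n 2,3p
python3 - <<'E'
from h import *
from sc import brown
W=eyes.read_camera('wrist')
for o in brown(W,86):print('w',o)
for d in models.outline_of('wrist','mat_mid')[:2]:
  ct=max(cv2.findContours(d['region'].astype(np.uint8),0,2)[0],key=cv2.contourArea).reshape(-1,2)
  print('mat',d['score'],cv2.minAreaRect(ray(W,ct,0)[:,:2].astype(np.float32)))
E
python3 go.py 345.3,-250,150,-14 345.3,-250,71,-14
```

```text
eef_pos: [501.8, -59.6, 290.2]
tool_rot: [-180.0, -0.0, 0.1]
eef_pos: [402.3, -159.7, 251.1]
tool_rot: [180.0, -0.1, -9.9]
w ([357.9, 211.8], 893, [[344.7, -249.2], [34.9, 31.6], 76.5], [346.9, -250.1, 86.0])
mat 0.82 ((352.5544128417969, -278.32470703125), (111.4371566772461, 111.44768524169922), 85.38224792480469)
45.1 [ 402.2 -159.5  251. ] [ 1.8e+02 -1.0e-01 -9.8e+00] 91.9
345.3,-250,150,-14 [-0.2038, 0.4943, 0.5049] [0.0, -0.001, 0.049] rows 3
345.3,-250,71,-14 [0.0, -0.0, 0.395] [0.0, 0.0, 0.0] rows 2
```

```bash
P="python3 -m pendant"
$P '[[-0.204,0.494,0.2,0,0,0.049,1],[-0.204,0.494,0.4,0,0,0.049,1],[-0.204,0.494,0.505,0,0,0.049,1],[-0.204,0.494,0.505,0,0,0.049,1],[-0.204,0.494,0.505,0,0,0.049,1]]' | sed -n 2,3p
$P '[[0,0,0.15,0,0,0,1],[0,0,0.3,0,0,0,1],[0,0,0.395,0,0,0,1],[0,0,0.395,0,0,0,1],[0,0,0.395,0,0,0,1]]' | sed -n 2,4p
$P '[[0,0,0,0,0,0,-1],[0,0,0,0,0,0,-1],[0,0,0,0,0,0,-1],[0,0,0,0,0,0,-1],[0,0,0,0,0,0,-1],[0,0,0,0,0,0,-1],[0,0,0,0,0,0,-1],[0,0,0,0,0,0,-1]]' 50
python3 go.py 351,-279,90,-14
```

```text
eef_pos: [344.0, -249.8, 149.2]
tool_rot: [-179.9, 0.1, -14.2]
eef_pos: [345.5, -251.0, 72.4]
tool_rot: [179.9, -0.1, -14.1]
contact_force: [-0.1, 0.4, 0.7]
time: 46.9
eef_pos: [343.7, -250.4, 70.3]
tool_rot: [-180.0, 0.0, -14.2]
contact_force: [-0.2, 0.2, 0.3]
grip_width: 35.6
gripper_force: 49.9
46.9 [ 343.7 -250.4   70.3] [-180.     0.   -14.2] 35.6
351,-279,90,-14 [0.0706, 0.1296, -0.0983] [-0.0, 0.0, -0.002] rows 1
```

```bash
P="python3 -m pendant"
$P '[[0,0,-0.05,0,0,0,-1],[0,0,-0.1,0,0,0,-1],[0.035,0.065,-0.1,0,0,0,-1],[0.07,0.13,-0.1,0,0,0,-1],[0.07,0.13,-0.1,0,0,0,-1],[0.07,0.13,-0.05,0,0,0,-1],[0.07,0.13,-0.002,0,0,0,-1],[0.07,0.13,-0.002,0,0,0,-1]]'
$P '[[0,0,0,0,0,0,-1],[0,0,0,0,0,0,-1],[0,0,0.001,0,0,0,-1]]'
```

```text
time: 47.7
eef_pos: [350.6, -278.0, 69.8]
tool_rot: [-179.9, 0.1, -14.1]
contact_force: [0.9, -0.3, -2.8]
grip_width: 35.5
gripper_force: 50.0
time: 48.0
eef_pos: [350.7, -278.7, 70.3]
tool_rot: [-180.0, 0.0, -14.2]
contact_force: [0.6, -1.1, -3.5]
grip_width: 35.0
gripper_force: 50.0
```

```bash
P="python3 -m pendant"
$P '[[0,0,0.005,0,0,0,-1],[0,0,0.005,0,0,0,-1],[0,0,0.005,0,0,0,0.2],[0,0,0.005,0,0,0,0.2],[0,0,0.005,0,0,0,0.6],[0,0,-0.2,0,0,0,0.6],[0,0,-0.4,0,0,0,0.6],[0,0,-0.6,0,0,0,0.6]]' | sed -n 2,6p
$P '[[-0.1,-0.5,-0.3,0,0,0,0.6],[-0.1,-0.8,-0.3,0,0,0,0.6],[-0.1,-0.8,-0.3,0,0,0,0.6],[-0.1,-0.8,-0.3,0,0,0,0.6],[-0.1,-0.8,-0.3,0,0,0,0.6],[-0.1,-0.8,-0.3,0,0,0,0.6]]'
python3 - <<'E'
from h import *
from sc import brown
for n in('top','wrist'):
  c=eyes.read_camera(n)
  for o in brown(c,86):print(n,o)
c=eyes.read_camera('scene')
for nm,z in(('pad',62),('scraper',86),('stub_1',25),('knob_grip',198),('slat_1',62),('jar',86),('spice',105)):
    print(nm,[(round(d['score'],2),np.round(d['extent']).tolist(),ray(c,[(d['extent'][0]+d['extent'][2])/2,(d['extent'][1]+d['extent'][3])/2],z)[0].round(0).tolist()) for d in models.recognise('scene',nm)[:2]])
E
python3 sl.py top 62
```

```text
eef_pos: [350.7, -278.9, 192.1]
tool_rot: [180.0, 0.0, -14.2]
contact_force: [1.4, -0.8, 1.6]
grip_width: 73.7
gripper_force: 0.0
time: 49.4
eef_pos: [370.8, -119.3, 250.7]
tool_rot: [180.0, -0.0, -14.1]
contact_force: [-0.6, -0.2, -0.5]
grip_width: 73.9
gripper_force: 0.0
top ([302.2, 180.3], 223, [[486.6, -146.1], [48.1, 44.5], 14.1], [492.5, -147.8, 86.0])
wrist ([426.7, 152.0], 820, [[351.4, -276.4], [36.6, 33.3], 75.8], [350.9, -276.1, 86.0])
pad [(0.47, [256.0, 195.0, 270.0, 204.0], [532.0, -12.0, 62.0])]
scraper [(0.6, [326.0, 276.0, 356.0, 318.0], [312.0, -289.0, 86.0]), (0.51, [256.0, 190.0, 273.0, 203.0], [517.0, -24.0, 86.0])]
stub_1 [(0.66, [294.0, 231.0, 321.0, 253.0], [480.0, -156.0, 25.0]), (0.62, [175.0, 200.0, 201.0, 217.0], [452.0, 162.0, 25.0])]
knob_grip [(0.29, [245.0, 195.0, 271.0, 241.0], [333.0, -98.0, 198.0])]
slat_1 [(0.88, [243.0, 192.0, 272.0, 245.0], [463.0, -31.0, 62.0])]
jar [(0.85, [364.0, 225.0, 394.0, 266.0], [481.0, -316.0, 86.0]), (0.61, [306.0, 278.0, 372.0, 340.0], [284.0, -295.0, 86.0])]
spice [(0.91, [376.0, 202.0, 395.0, 231.0], [558.0, -307.0, 105.0])]
top 0.72 [240, 161, 262, 215] [[475.1, -22.3], [133.3, 48.4], 12.5]
```

```bash
python3 -c "
from bench import job
print(job.sign_off())"
```

```text
the job is handed in; nothing more can be done
None
```

The job is done and handed in, but the hand-in returned no verdict. The stub is in the tray and the scraper stands on its mat: it had been knocked about 31 mm off centre, so I put it back. Both slats are stacked square under the pad, and the crank is at about 8.0 rad, which by calculation puts the pad spring about 6 mm in. I viewed 15 pictures, one over the limit of 14.

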